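Key the slab roller down to thickness

TASK

Pick up the T-handled key that stands on the table and fit it over the slab roller's height spindle: feel round with light pressure until the slot in its hub drops over the spindle's drive pin and the hub sits fully down on the dial plate. Then turn it clockwise, seen from above, to the stop, which lowers the roller, and leave the key standing there. Force neither the key nor the spindle, and leave everything else on the table and the roller where it lies.

Things in the scene. Friction and masses are not known exactly. Their poses are not given: they have to be found in the camera images.
- tkey: T-handled socket key of dark steel, 0.3 to 0.6 kg, 72 mm tall, STANDING on its hub (on the table at the start). Hub: round, 53 mm outside, z 0 to 40 mm, with a round bore 28 mm wide and 34 mm deep from below, and one slot in its wall (see key_slot) on the key's +x side only. Above it a neck 13 mm thick (z 40 to 58). Origin: centre of the hub's underside; z up
- key_bar (a point): middle of the key's cross bar, 65 mm above the hub's underside on the key's axis. The bar is square, 14 x 14 mm, 92 mm long, along the key's y axis (z 58 to 72 mm): lift it here, fingers closing along the key's x
- key_slot (a point): the slot in the foot of the hub's wall: 8.5 mm wide, 14 mm high, open right through the wall and below. The point lies level with the hub's underside, 20 mm from the key's axis along its +x
- slab_roller: table-top slab roller, fixed: two grey end frames, steel rollers between them along its y axis, grey beds 75 mm high reaching 190 mm to front and back, and a crosshead (104 mm wide, 430 mm long, top at 190 mm) above. Origin: under its centre at table level; front = its own -x (towards the robot). The spoked wheel at its +y end reaches 310 mm from the origin, 220 mm high
- spindle_foot (a point): centre of the dial plate (80 mm disc) on the axis of the height spindle, at the -y end of the crosshead; top face of the plate, 194 mm above the table. Axes as the slab roller's; they do NOT turn with the spindle. The steel spindle is 26 mm thick and rises 32 mm above this point, its last 7 mm tapered to 16 mm. It turns against a steady friction of about 0.25 N m
- pin_level (a point): point on the spindle's axis 8 mm above the dial plate, the level of the top of the drive pin: one pin, 6.5 mm wide, 6 mm high, that sticks out of one side of the spindle to 24 mm from the axis. The hub's foot rides on the pin at this level until the slot meets it, then drops 8 mm to the plate. Axes as the roller's; which way the pin points is NOT measured
- stop_mark (a point): point on the dial plate 35 mm from the spindle's axis towards the roller's front. Here the spindle has its hard stop, turning clockwise seen from above: the pin then points 0.1 rad short of this mark and the slot, with its play, to the mark within 0.1 rad, the key's bar parallel to the rollers. At the start the pin lies somewhere from 0.5 to 2.0 rad counter-clockwise of this mark. The spindle stays where it is left
- rolling_pin: wooden rolling pin, 330 mm long with handles, 56 mm thick, lying flat; origin at its middle. To be left alone
- bowl: white glazed bowl, 160 mm wide, 70 mm high. To be left alone
- scraper: flat steel scraper, 128 x 55 x 6 mm, round at one end. To be left alone
- strip: flat wooden thickness strip, 300 x 28 x 8 mm, lying on the back bed of the slab roller. To be left alone
- brush: glaze brush lying on the table. To be left alone
- tool_crock: brown pot, 80 mm wide, 100 mm high, with modelling tools standing in it up to 176 mm. To be left alone
- box_wrench: thin T-handled box wrench LYING on the table (12 mm rods, 155 mm long, bar 102 mm); not the key that is wanted. To be left alone
- rib: flat dark wooden rib, 105 x 45 x 7 mm, lying on the front bed of the slab roller. To be left alone

How it is judged (in metres and radians):
On the way:
1. the key's hub is fully down on the dial plate, over the pin, before the key has been turned to the stop (z of tkey in the frame of spindle_foot below 0.002 m and horizontal distance between tkey and spindle_foot below 0.004 m and angle between tkey's own z axis and vertical below 0.07 rad and y of key_slot in the frame of spindle_foot below -0.003 m), for 0.2 s.
At the end, for the whole second after the job is handed in: the key stands over the spindle, its hub within 2 mm of the dial plate, within 4 mm of the spindle's axis and upright within 0.07 rad, its slot turned to the stop at the front within 0.15 rad, at rest and released (z of tkey in the frame of spindle_foot below 0.002 m and horizontal distance between tkey and spindle_foot below 0.004 m and angle between tkey's own z axis and vertical below 0.07 rad and angle between the x axis of tkey and the x axis of slab_roller, either way round below 0.15 rad and x of key_slot in the frame of spindle_foot below -0.01 m and linear speed of tkey below 0.01 m/s); the robot touches nothing.
It fails at once if the key is pressed down on to the pin or spindle with more than 35 N while its hub is not yet home (contact force between tkey and slab_roller above 35 N and z of tkey in the frame of spindle_foot above 0.003 m).
It fails at once if the key is forced: more than 80 N between the key and the slab roller (its spindle, pin and dial plate) (contact force between tkey and slab_roller above 80 N).
It fails at once if the arm or fingers strike the slab roller with more than 15 N (contact force between any of the fingers, the arm and slab_roller above 15 N).
It fails at once if another thing is moved by more than 30 mm (distance of any of rolling_pin, bowl, scraper, strip, brush, tool_crock, box_wrench, rib from where it was at the start of the episode above 0.03 m).
It also fails if it takes over 72 s, if anything falls off the work surface, if the arm or the gripper's body presses on something with over 40 N, if the wrist force passes 120 N, or if a joint passes its speed limit or range.

ROBOT

A 6-joint arm with a two-finger parallel gripper is mounted at the origin on the work surface. World frame = base frame: x ahead of the robot, y to its left, z up, the work surface at z = 0. Lengths are in mm, angles in rad, forces in N, time in s.
With the tool pointing down it reaches from about 350 to 875 mm from the base axis. Payload 15.5 kg.
Tool frame: the origin (TCP) lies at the very end of the fingers, on their centre line; the grasp point (between the pads) lies grip_depth behind it (grip_depth is the distance from the TCP to the grasp point, in mm); z points along the fingers, y is the direction in which the jaws open and shut (so a half turn about z gives the same grasp; the last joint's range is limited). The gripper opens to 85 mm and grips with 20 to 120 N. Pads are 22 mm wide; open, the fingers measure 114 mm over their backs; the gripper's body (76 mm by 85 mm) begins 54 mm behind the grasp point. The pads swing forward as they close: fully open they stand 13 mm farther back than shut.
Start: joints at [1.252, 0.494, 1.345, -0, 1.302, -0.096], TCP at [138.705, 609.416, 231.277] pointing down, gripper open.
Joint ranges: [-2.91, 2.91], [-0.82, 2.16], [0.22, 2.67], [-1.22, 4.37], [0.12, 2.79], [-3.08, 3.08]. Speed limits (rad/s): [1.89, 1.89, 2.57, 3.01, 3.01, 3.01].

INTERFACE

Orientations are given as a rotation vector (axis times angle).
In Python, from station import get_obs, capture, sign_off, grip_depth gives the robot as it stands. The module is installed in compiled form; this text tells all that it offers.
- The arm moves only by the tool apply_moves, never from a script. Its argument "plan" is a list of rows, each an object of numbers: "tx", "ty", "tz": the shift along the tool's x, y, z in cm; "rx", "ry", "rz": the turn, a rotation vector about the tool's x, y, z in rad. A call has 1 to 10 rows; each row is the pose to reach, as a shift and turn from the pose commanded when the call began, along the tool's axes at that moment; what a row does not reach only later rows make up. A row lasts 1/10 s, in which the tool goes at most 50 mm and 8.59 degrees, less where a joint would pass 70% of its speed; a pose out of reach is approached as far as the arm can. A call with a gripper value outside its range is refused whole. "gripper" is the closure, from 0 (fully open) to 1 (shut), set as the call begins (left out, the last holds). The fingers move at their own pace and stop on an object; the grip force is fixed at half the most. Time passes only in rows, so rows that repeat a pose let the fingers close. It gives the time, the measured TCP pose, the force and the opening at its end, in the units of the state.
- get_obs(): the state, without advancing time (a new reading comes with each control period).
- capture(name): name is "scene" or "top"; returns a dict with "img" (420x560x3 uint8, red, green, blue), "K" (3x3 intrinsics, pixels), "k1" (the pictures are not rectified: a ray, as slopes to the right and down, at radius r is drawn at 1 + k1 r^2 times it, then the intrinsics apply), "R" (3x3) and "t" (3): a world point X has camera coordinates R X + t. Camera axes: x right, y down, z forward; pixel columns grow to the right and rows downward; lengths in mm; the calibration is good to about 2 mm. A picture is of the moment at which its call begins. There is no depth.
- sign_off(): hands the job in, once; it reports no verdict.
The state is a dict: "t": time; "qpos": joint angles; "dq": joint speeds; "tau": joint torques, N m; "tcp_pos": TCP position; "tool_rot": TCP orientation; "force": force on the tool from outside, world axes, zero at the start; "torque": the same for the moment, N m; "gripper_width": opening from 0.0 (shut) to 1.0 (fully open).
Only numpy, scipy, OpenCV 4.12 (cv2) and the standard library are available. Lean on these libraries where they do the work, as an engineer would, in place of code of your own. Each camera call takes 0.05 s, during which the arm holds its last target.

## Working session

There is one attempt and no reset: what is moved stays moved. The work goes in short steps, Python scripts to look and compute and a tool call to move; the robot and the scene stay as the last step left them, time stands still between calls to the robot, and variables do not carry over. Pictures are saved under pics/ and viewed, and the job is handed in when it is done.

Besides the shell and the picture viewer there is one more tool, called by a JSON object that holds its "name" and its "arguments". apply_moves: Moves the arm, as the interface text tells. Its arguments: {"type":"object","properties":{"plan":{"type":"array","items":{"type":"object","properties":{"tx":{"type":"number"},"ty":{"type":"number"},"tz":{"type":"number"},"rx":{"type":"number"},"ry":{"type":"number"},"rz":{"type":"number"}}}},"gripper":{"type":"number"}},"required":["plan"]}

```bash
mkdir -p pics
cat > h.py <<'E'
import numpy as np, cv2
from station import *
def snap(n,f,crop=None,s=1):
    c=capture(n); im=c['img'][:,:,::-1].copy(); np.savez('cal_'+n,**{k:c[k] for k in('K','k1','R','t','img')})
    if crop: x0,y0,x1,y1=crop; im=im[y0:y1,x0:x1]
    if s!=1: im=cv2.resize(im,None,fx=s,fy=s,interpolation=cv2.INTER_CUBIC)
    cv2.imwrite('pics/'+f,im)
def crop(n,f,c,s):
    im=np.load('cal_%s.npz'%n)['img'][:,:,::-1]; x0,y0,x1,y1=c
    cv2.imwrite('pics/'+f,cv2.resize(im[y0:y1,x0:x1],None,fx=s,fy=s,interpolation=cv2.INTER_CUBIC))
def proj(n,X):
    c=np.load('cal_%s.npz'%n); p=np.atleast_2d(X)@c['R'].T+c['t']; s=p[:,:2]/p[:,2:]; s=s*(1+float(c['k1'])*(s**2).sum(1,keepdims=True))
    K=c['K']; return np.c_[s[:,0]*K[0,0]+K[0,2],s[:,1]*K[1,1]+K[1,2]]
def ray(n,u,v):
    c=np.load('cal_%s.npz'%n); K=c['K']; d=np.array([(u-K[0,2])/K[0,0],(v-K[1,2])/K[1,1]]); s=d.copy()
    for _ in range(30): s=d/(1+float(c['k1'])*(s@s))
    R=c['R']; return -R.T@c['t'], R.T@np.r_[s,1]
def at(n,u,v,z):
    o,d=ray(n,u,v); return o+d*(z-o[2])/d[2]
E
python3 - <<'E'
from h import *
print(get_obs(),grip_depth)
snap('scene','s0.png');snap('top','t0.png')
for n in('scene','top'):
    c=np.load('cal_%s.npz'%n);print(c['K'],c['k1'],-c['R'].T@c['t'],c['R'])
E
```

```text
{'t': 0.0, 'qpos': array([ 1.25147578e+00,  4.94214162e-01,  1.34616903e+00,  3.71261726e-05,
        1.30249037e+00, -9.54940369e-02]), 'dq': array([-0.00112676,  0.00071444, -0.0007003 ,  0.00250595,  0.00182948,
       -0.00013469]), 'tau': array([ 6.72457008e-04, -8.82129979e+01, -3.83888090e+01,  1.34801576e-04,
        9.41139995e-03,  3.93680045e-05]), 'tcp_pos': array([138.58899644, 609.05404951, 230.66815103]), 'tool_rot': array([-3.50834370e-01, -3.12164036e+00,  1.95717160e-03]), 'force': array([-1.09305021,  1.91676304, -0.06709298]), 'torque': array([-0.0393131 ,  0.05527049,  0.0155375 ]), 'gripper_width': 1.0022913205576756} 18.700000000000003
[[512.36039861   0.         283.78664002]
 [  0.         512.36039861 213.42676195]
 [  0.           0.           1.        ]] -0.05273248691190592 [ 951.97348635  355.37682755 1056.58661428] [[-0.78666362  0.61737867 -0.00198229]
 [ 0.51268095  0.6514622  -0.55924525]
 [-0.34397471 -0.44095417 -0.82899989]]
[[474.16926389   0.         283.64491956]
 [  0.         474.16926389 207.26214395]
 [  0.           0.           1.        ]] -0.13971212476431313 [ 396.12624315 -104.64794184 1267.4019482 ] [[ 0.01678766 -0.99942671  0.02940095]
 [-0.98890189 -0.02093785 -0.14708722]
 [ 0.14761849 -0.02660541 -0.98868647]]
```

View pics/s0.png

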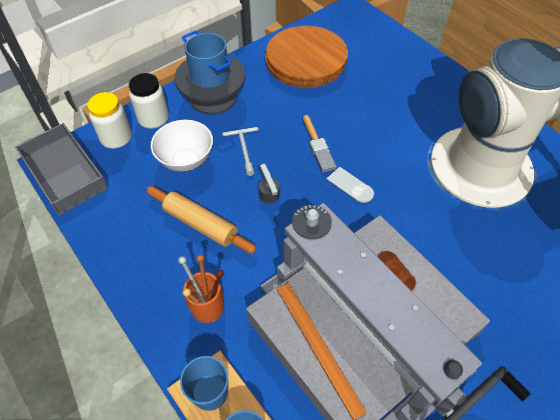

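View pics/t0.png

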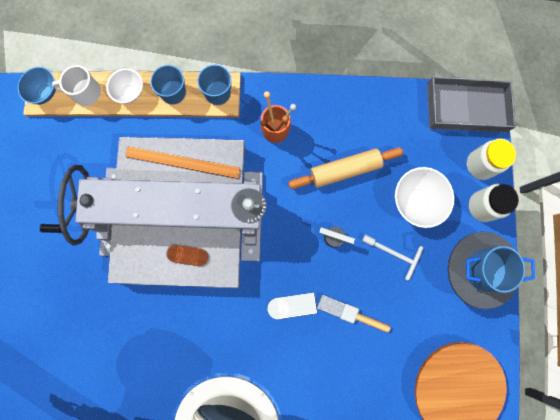

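The key stands at about (335,238) in top and (268,187) in scene. The spindle dial is at (247,204) in top and (312,220) in scene. I'll enlarge both.

Run:
```python
from h import *
crop('top','a.png',(305,210,365,255),12)
crop('top','b.png',(217,177,277,222),12)
crop('scene','c.png',(240,155,300,215),10)
crop('scene','d.png',(282,195,342,240),12)
```

```text
(no output)
```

View pics/a.png

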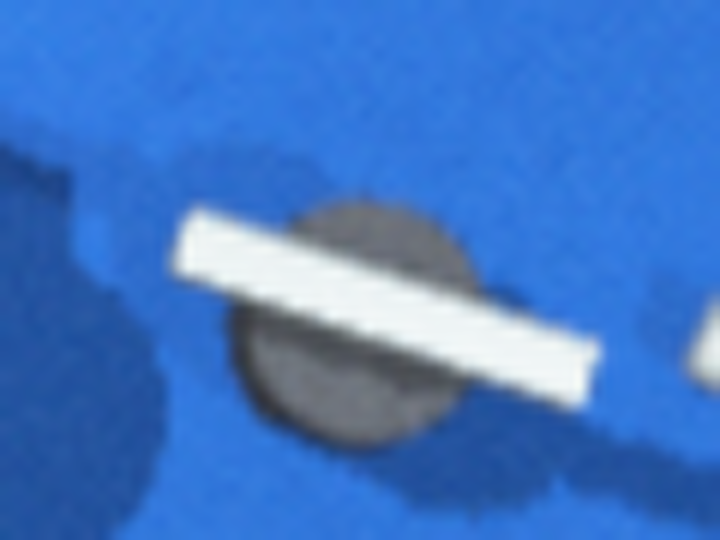

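View pics/b.png

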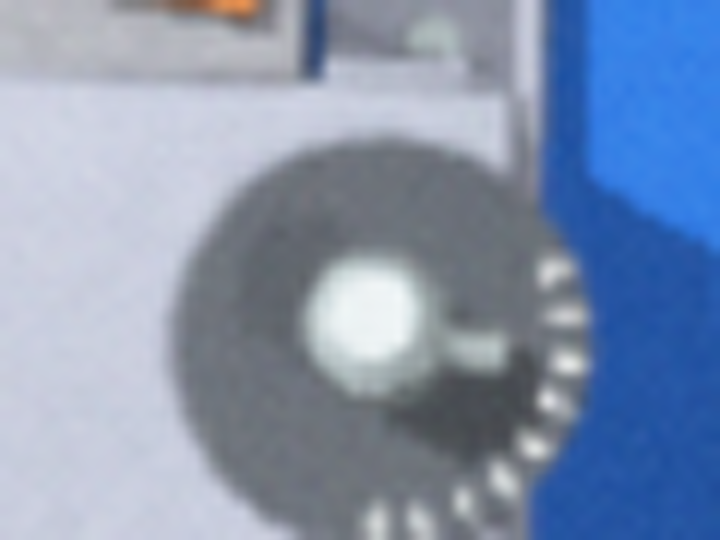

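View pics/c.png

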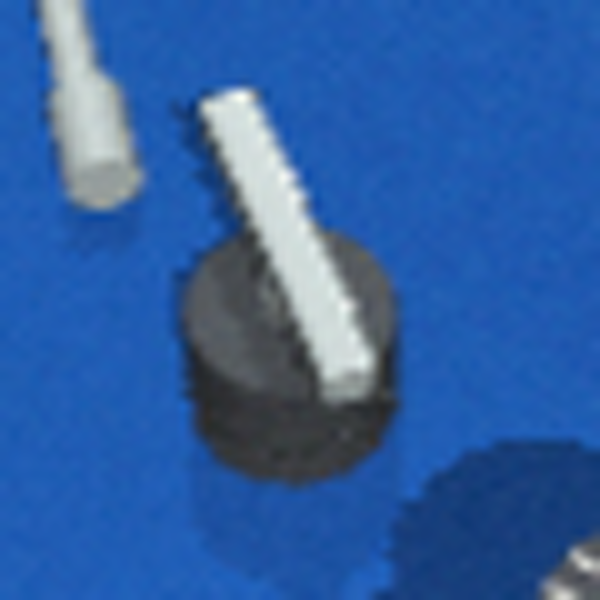

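View pics/d.png

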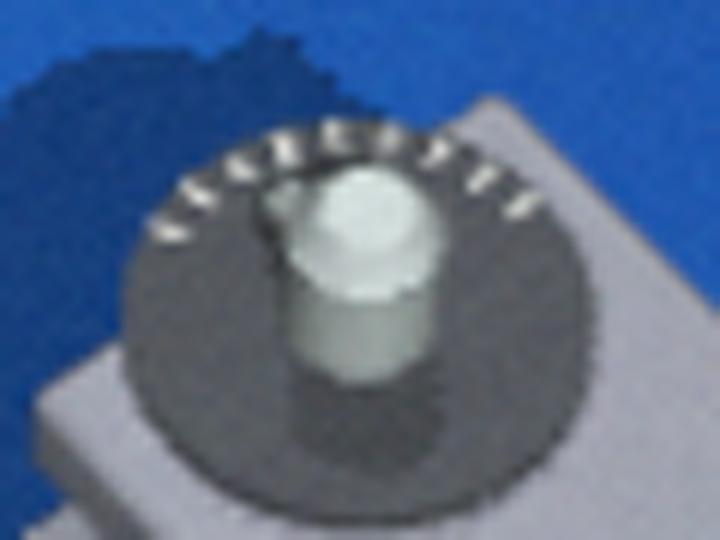

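Run:
```python
from h import *
T=lambda x,y,z:at('top',305+x/12-.5,210+y/12-.5,z)
L=[T(*p,72) for p in((200,207),(172,275),(580,410),(600,345))]
print(np.round(L,1)); c=np.mean(L,0); print(c)
d=(L[0]+L[1]-L[2]-L[3])/2; print(np.linalg.norm(d), 'bar ang',np.arctan2(d[1],d[0]))
S=lambda x,y,z:at('scene',240+x/10-.5,155+y/10-.5,z)
L=[S(*p,72) for p in((200,105),(250,88),(375,360),(322,380))]
print(np.round(L,1)); c2=np.mean(L,0); print(c2)
d=(L[0]+L[1]-L[2]-L[3])/2; print(np.linalg.norm(d), 'bar ang',np.arctan2(d[1],d[0]))
# spindle
T=lambda x,y,z:at('top',217+x/12-.5,177+y/12-.5,z)
S=lambda x,y,z:at('scene',282+x/12-.5,195+y/12-.5,z)
print('sp top T',T(368,318,226),'S',S(368,207,226))
print('plate c T',T(381,337,194),'S',S(360,322,194))
print('pin end T',T(505,347,202),'S',S(283,195,202))
# roller axes: crosshead edges
for n,p in (('top',((83,178),(228,183),(80,224),(230,230))),):
    for q in p: print(at(n,*q,190))
```

```text
[[ 526.5 -233.1   72. ]
 [ 512.  -227.2   72. ]
 [ 484.8 -314.3   72. ]
 [ 498.7 -318.6   72. ]]
[ 505.49096738 -273.30296094   72.        ]
90.53946747246974 bar ang 1.2621519745030618
[[ 501.4 -319.4   72. ]
 [ 488.4 -316.1   72. ]
 [ 515.4 -230.4   72. ]
 [ 528.9 -233.5   72. ]]
[ 508.51073386 -274.84804663   72.        ]
90.04901004755799 bar ang -1.8786118668251637
sp top T [559.4693876  -51.46978326 226.        ] S [561.1836029  -55.14174469 226.        ]
plate c T [560.8746533  -52.41728515 194.        ] S [562.12407534 -53.91334507 194.        ]
pin end T [558.23054131 -76.31357003 202.        ] S [559.56599541 -77.72319666 202.        ]
[616.61180668 339.8887919  190.        ]
[610.99397713  -3.95049814 190.        ]
[507.73136505 338.26093505 190.        ]
[502.01685999 -12.23231439 190.        ]
```

Run:
```python
from h import *
ims=[]
for n in('top','scene'):
    X=np.array([[506.5+26.5*np.cos(a),-274+26.5*np.sin(a),z] for a in(-.309,2.833) for z in(0,14)])
    print(n,proj(n,X).round(1))
for n,c in(('top',(315,220,355,250)),('scene',(250,170,290,205))):
    im=np.load('cal_%s.npz'%n)['img'][c[1]:c[3],c[0]:c[2],::-1].astype(float)
    im=np.clip(im*2.2,0,255).astype(np.uint8)
    ims.append(cv2.resize(im,(600,500),interpolation=cv2.INTER_NEAREST)[:, :400+200])
    cv2.imwrite('pics/e_%s.png'%n,ims[-1])
```

```text
top [[336.4 228. ]
 [337.1 227.5]
 [330.3 246.6]
 [331.  246.3]]
scene [[259.8 197.8]
 [259.6 194.5]
 [279.4 191.9]
 [279.4 188.6]]
```

View pics/e_top.png

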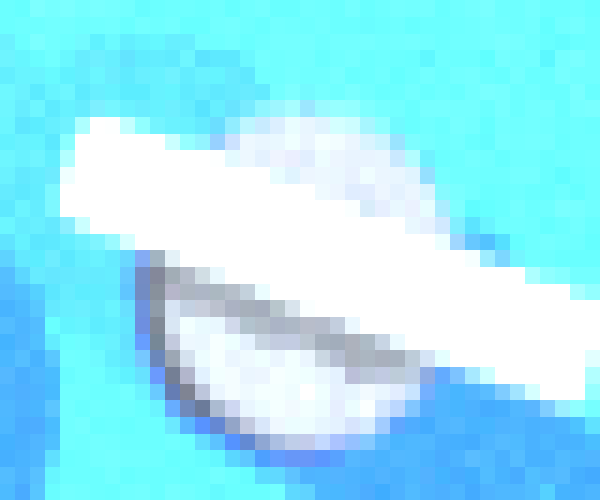

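View pics/e_scene.png

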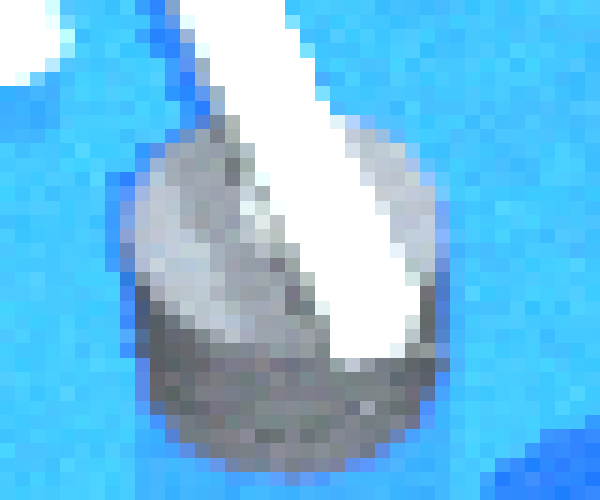

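```bash
cat >> h.py <<'E'
def rel(c,g):
    # c,g = (x,y,z,yaw of tool y), tool down -> tx,ty,tz cm, rz
    d=np.array(g[:3],float)-np.array(c[:3],float); w=c[3]
    X=np.array([np.cos(w+np.pi/2),np.sin(w+np.pi/2),0]); Y=np.array([np.cos(w),np.sin(w),0])
    return np.round([d@X/10,d@Y/10,-d[2]/10,-(g[3]-w)],3)
def pose():
    from scipy.spatial.transform import Rotation as Ro
    o=get_obs(); R=Ro.from_rotvec(o['tool_rot']).as_matrix()
    return o['t'],o['tcp_pos'].round(2),'yaw',round(np.arctan2(R[1,1],R[0,1]),4),'tilt',R[:2,2].round(4),o['force'].round(1),o['torque'].round(2),round(o['gripper_width'],3),o['qpos'].round(3)
E
python3 - <<'E'
from h import *
c=(138.7,609.4,231.3,1.348);a=(470,300,350,0.6);b=(507,-274,350,-.309)
print(rel(c,a),rel(a,b))
E
```

```text
[-39.148 -22.855 -11.87    0.748] [-49.463 -29.357  -0.      0.909]
```

{"name": "apply_moves", "arguments": {"plan": [{"tx": -39.1,"ty": -22.9,"tz": -11.9,"rz": 0.75},{"tx": -39.1,"ty": -22.9,"tz": -11.9,"rz": 0.75},{"tx": -39.1,"ty": -22.9,"tz": -11.9,"rz": 0.75},{"tx": -39.1,"ty": -22.9,"tz": -11.9,"rz": 0.75},{"tx": -39.1,"ty": -22.9,"tz": -11.9,"rz": 0.75},{"tx": -39.1,"ty": -22.9,"tz": -11.9,"rz": 0.75},{"tx": -39.1,"ty": -22.9,"tz": -11.9,"rz": 0.75},{"tx": -39.1,"ty": -22.9,"tz": -11.9,"rz": 0.75},{"tx": -39.1,"ty": -22.9,"tz": -11.9,"rz": 0.75},{"tx": -39.1,"ty": -22.9,"tz": -11.9,"rz": 0.75}]}}

```text
$.plan[0]: bad value
```

```bash
python3 -c "
from h import *
print(pose())"
```

```text
(0.1, array([138.59, 609.12, 230.75]), 'yaw', np.float64(1.347), 'tilt', array([-0.0004, -0.001 ]), array([-0.5,  0.1, -0.5]), array([-0.01,  0.04, -0.02]), 1.001, array([ 1.252,  0.494,  1.346,  0.   ,  1.302, -0.095]))
```

{"name": "apply_moves", "arguments": {"plan": [{"tx": -3.9,"ty": -2.3,"tz": -1.2,"rz": 0.075,"rx": 0,"ry": 0},{"tx": -7.8,"ty": -4.6,"tz": -2.4,"rz": 0.15,"rx": 0,"ry": 0},{"tx": -11.7,"ty": -6.9,"tz": -3.6,"rz": 0.225,"rx": 0,"ry": 0},{"tx": -15.6,"ty": -9.2,"tz": -4.8,"rz": 0.3,"rx": 0,"ry": 0},{"tx": -19.5,"ty": -11.5,"tz": -6,"rz": 0.375,"rx": 0,"ry": 0},{"tx": -23.4,"ty": -13.8,"tz": -7.2,"rz": 0.45,"rx": 0,"ry": 0},{"tx": -27.3,"ty": -16.1,"tz": -8.4,"rz": 0.525,"rx": 0,"ry": 0},{"tx": -31.2,"ty": -18.4,"tz": -9.6,"rz": 0.6,"rx": 0,"ry": 0},{"tx": -35.1,"ty": -20.7,"tz": -10.8,"rz": 0.675,"rx": 0,"ry": 0},{"tx": -39,"ty": -23,"tz": -12,"rz": 0.75,"rx": 0,"ry": 0}]}}

```text
t: 1.1
tcp_pos: [468.9, 297.0, 351.6]
tool_rot: [-1.474, -2.774, 0.0]
force: [0.5, 0.3, 0.3]
gripper_width: 1.003
```

```bash
python3 -c "
from h import *
print(pose())"
```

```text
(1.1, array([468.89, 296.98, 351.63]), 'yaw', np.float64(0.5938), 'tilt', array([-0.0004, -0.0001]), array([0.5, 0.3, 0.3]), array([-0.02, -0.04,  0.05]), 1.003, array([ 0.457,  0.298,  1.332,  0.   ,  1.513, -0.137]))
```

```bash
python3 -c "
from h import *
print(rel((468.9,297,351.6,.594),(500,-195,350,-.309)))"
```

```text
[-42.513 -24.959   0.16    0.903]
```

{"name": "apply_moves", "arguments": {"plan": [{"tx": -4.2,"ty": -2.5,"tz": 0,"rz": 0.09,"rx": 0,"ry": 0},{"tx": -8.5,"ty": -5,"tz": 0,"rz": 0.18,"rx": 0,"ry": 0},{"tx": -12.7,"ty": -7.5,"tz": 0,"rz": 0.27,"rx": 0,"ry": 0},{"tx": -17,"ty": -10,"tz": 0,"rz": 0.36,"rx": 0,"ry": 0},{"tx": -21.2,"ty": -12.5,"tz": 0,"rz": 0.45,"rx": 0,"ry": 0},{"tx": -25.5,"ty": -15,"tz": 0,"rz": 0.54,"rx": 0,"ry": 0},{"tx": -29.7,"ty": -17.5,"tz": 0,"rz": 0.63,"rx": 0,"ry": 0},{"tx": -34,"ty": -20,"tz": 0,"rz": 0.72,"rx": 0,"ry": 0},{"tx": -38.2,"ty": -22.5,"tz": 0,"rz": 0.81,"rx": 0,"ry": 0},{"tx": -42.5,"ty": -25,"tz": 0,"rz": 0.903,"rx": 0,"ry": 0}]}}

```text
t: 2.1
tcp_pos: [499.6, -195.4, 351.2]
tool_rot: [-2.537, -1.852, 0.0]
force: [1.0, 1.1, 0.1]
gripper_width: 0.999
```

```bash
python3 -c "
from h import *
print(pose())
p=get_obs()['tcp_pos']
print(rel((*p,-.309),(507,-274,100,-.309)))"
```

```text
(2.1, array([ 499.61, -195.44,  351.16]), 'yaw', np.float64(-0.3099), 'tilt', array([-0.0002,  0.0002]), array([1. , 1.1, 0.1]), array([-0.01, -0.06, -0.04]), 0.999, array([-0.484,  0.269,  1.375,  0.   ,  1.498, -0.174]))
[-7.26   3.093 25.116 -0.   ]
```

{"name": "apply_moves", "arguments": {"plan": [{"tx": -7.3,"ty": 3.1,"tz": 5},{"tx": -7.3,"ty": 3.1,"tz": 10},{"tx": -7.3,"ty": 3.1,"tz": 15},{"tx": -7.3,"ty": 3.1,"tz": 20},{"tx": -7.3,"ty": 3.1,"tz": 25},{"tx": -7.3,"ty": 3.1,"tz": 25},{"tx": -7.3,"ty": 3.1,"tz": 25}]}}

```text
$.plan[0]: bad value
```

```bash
python3 -c "
from h import *
print(pose())
snap('top','t1.png',(295,200,375,260),8);snap('scene','s1.png')
crop('scene','s1c.png',(220,130,300,210),8)"
```

```text
(2.1, array([ 499.61, -195.44,  351.16]), 'yaw', np.float64(-0.3099), 'tilt', array([-0.0002,  0.0002]), array([1. , 1.1, 0.1]), array([-0.01, -0.06, -0.04]), 0.999, array([-0.484,  0.269,  1.375,  0.   ,  1.498, -0.174]))
```

View pics/t1.png

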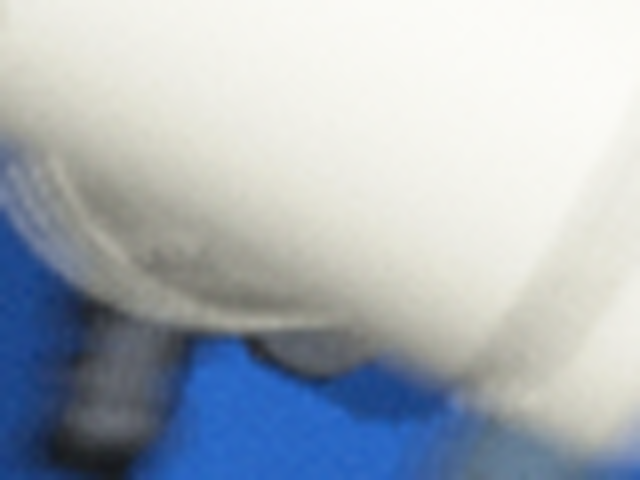

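View pics/s1c.png

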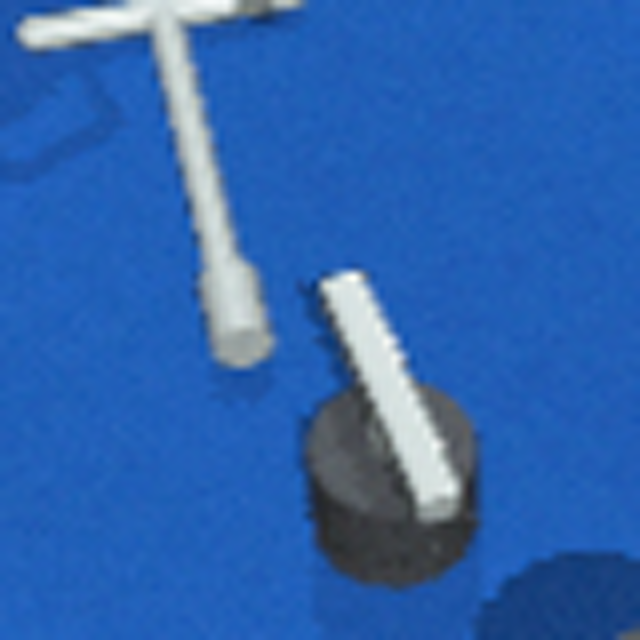

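The key is still undisturbed, at scene ~(268,187). Next I descend to above it, giving all six keys this time.

{"name": "apply_moves", "arguments": {"plan": [{"tx": -7.3,"ty": 3.1,"tz": 5,"rx": 0,"ry": 0,"rz": 0},{"tx": -7.3,"ty": 3.1,"tz": 10,"rx": 0,"ry": 0,"rz": 0},{"tx": -7.3,"ty": 3.1,"tz": 15,"rx": 0,"ry": 0,"rz": 0},{"tx": -7.3,"ty": 3.1,"tz": 20,"rx": 0,"ry": 0,"rz": 0},{"tx": -7.3,"ty": 3.1,"tz": 25,"rx": 0,"ry": 0,"rz": 0},{"tx": -7.3,"ty": 3.1,"tz": 25,"rx": 0,"ry": 0,"rz": 0},{"tx": -7.3,"ty": 3.1,"tz": 25,"rx": 0,"ry": 0,"rz": 0},{"tx": -7.3,"ty": 3.1,"tz": 25,"rx": 0,"ry": 0,"rz": 0}]}}

```text
t: 3.0
tcp_pos: [507.9, -272.2, 101.9]
tool_rot: [-2.533, -1.857, 0.0]
force: [0.4, 0.1, 0.2]
gripper_width: 1.002
```

```bash
python3 -c "
from h import *
print(pose())
snap('scene','s2.png',(220,110,320,210),6)
p=get_obs()['tcp_pos']
print(rel((*p,-.309),(507,-274,48,-.309)))"
```

```text
(3.0, array([ 507.89, -272.17,  101.89]), 'yaw', np.float64(-0.3055), 'tilt', array([-0.0003,  0.0003]), array([0.4, 0.1, 0.2]), array([-0.03, -0.02, -0.01]), 1.002, array([-0.596,  0.581,  1.606,  0.   ,  0.955, -0.29 ]))
[-0.179 -0.101  5.484 -0.   ]
```

View pics/s2.png

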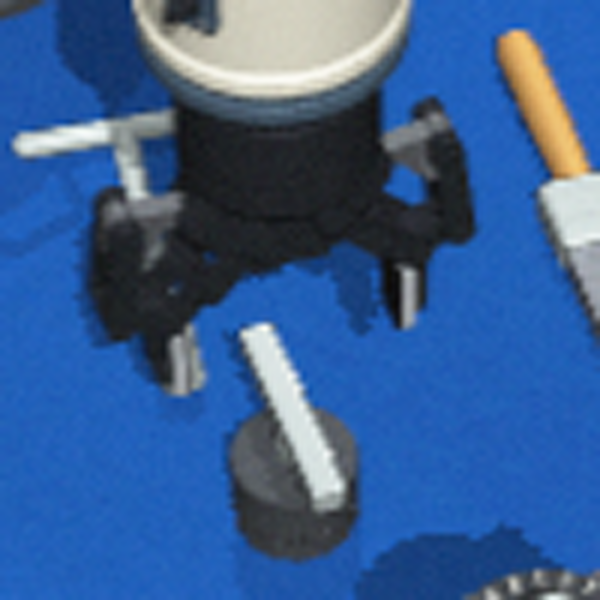

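{"name": "apply_moves", "arguments": {"plan": [{"tx": -0.2,"ty": -0.1,"tz": 2.7,"rx": 0,"ry": 0,"rz": 0},{"tx": -0.2,"ty": -0.1,"tz": 5.4,"rx": 0,"ry": 0,"rz": 0},{"tx": -0.2,"ty": -0.1,"tz": 5.4,"rx": 0,"ry": 0,"rz": 0},{"tx": -0.2,"ty": -0.1,"tz": 5.4,"rx": 0,"ry": 0,"rz": 0}]}}

```text
t: 3.45
tcp_pos: [506.9, -274.3, 49.1]
tool_rot: [2.533, 1.856, 0.001]
force: [0.5, -0.9, 0.5]
gripper_width: 1.004
```

{"name": "apply_moves", "arguments": {"gripper": 1, "plan": [{"tx": 0,"ty": 0,"tz": 0,"rx": 0,"ry": 0,"rz": 0},{"tx": 0,"ty": 0,"tz": 0,"rx": 0,"ry": 0,"rz": 0},{"tx": 0,"ty": 0,"tz": 0,"rx": 0,"ry": 0,"rz": 0},{"tx": 0,"ty": 0,"tz": 0,"rx": 0,"ry": 0,"rz": 0},{"tx": 0,"ty": 0,"tz": 0,"rx": 0,"ry": 0,"rz": 0},{"tx": 0,"ty": 0,"tz": 0,"rx": 0,"ry": 0,"rz": 0},{"tx": 0,"ty": 0,"tz": 0,"rx": 0,"ry": 0,"rz": 0},{"tx": 0,"ty": 0,"tz": 0,"rx": 0,"ry": 0,"rz": 0}]}}

```text
t: 4.25
tcp_pos: [505.9, -274.0, 47.5]
tool_rot: [-2.534, -1.857, 0.0]
force: [-2.5, 0.9, 6.0]
gripper_width: 0.152
```

```bash
python3 -c "
from h import *
print(pose())
snap('scene','s3.png',(220,110,320,210),6)"
```

```text
(4.25, array([ 505.93, -273.95,   47.53]), 'yaw', np.float64(-0.306), 'tilt', array([-0.0003,  0.0001]), array([-2.5,  0.9,  6. ]), array([ 0.06,  0.3 , -0.02]), 0.152, array([-0.6  ,  0.66 ,  1.645, -0.   ,  0.837, -0.294]))
```

View pics/s3.png

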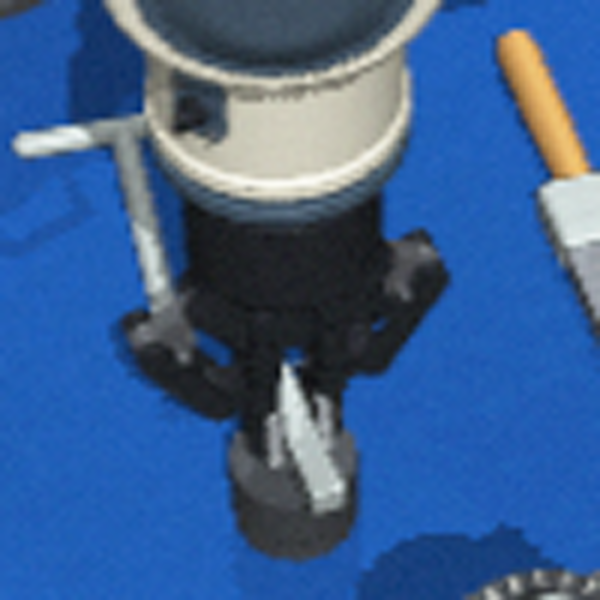

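```bash
python3 -c "
from h import *
print(rel((506,-274,47.5,-.306),(545,-150,350,1.15)))"
```

```text
[ 1.2999e+01 -1.7000e-02 -3.0250e+01 -1.4560e+00]
```

{"name": "apply_moves", "arguments": {"plan": [{"tx": 0,"ty": 0,"tz": -0.5,"rx": 0,"ry": 0,"rz": 0},{"tx": 0,"ty": 0,"tz": -2,"rx": 0,"ry": 0,"rz": 0},{"tx": 0,"ty": 0,"tz": -6,"rx": 0,"ry": 0,"rz": 0},{"tx": 0,"ty": 0,"tz": -10,"rx": 0,"ry": 0,"rz": 0},{"tx": 0,"ty": 0,"tz": -12,"rx": 0,"ry": 0,"rz": 0},{"tx": 0,"ty": 0,"tz": -12,"rx": 0,"ry": 0,"rz": 0}]}}

```text
t: 4.9
tcp_pos: [507.3, -274.8, 170.2]
tool_rot: [2.53, 1.854, 0.003]
force: [0.1, -0.1, -4.7]
gripper_width: 0.15
```

```bash
python3 -c "
from h import *
print(pose())
p=get_obs()['tcp_pos']
print(rel((*p,-.306),(545,-150,350,1.15)))"
```

```text
(4.9, array([ 507.31, -274.75,  170.18]), 'yaw', np.float64(-0.3059), 'tilt', array([ 0.004 , -0.0028]), array([ 0.1, -0.1, -4.7]), array([ 0.05,  0.04, -0.09]), 0.15, array([-0.6  ,  0.491,  1.544,  0.   ,  1.102, -0.294]))
[ 13.031  -0.164 -17.982  -1.456]
```

{"name": "apply_moves", "arguments": {"plan": [{"tx": 1.3,"ty": 0,"tz": -1.8,"rx": 0,"ry": 0,"rz": -0.145},{"tx": 2.6,"ty": 0,"tz": -3.6,"rx": 0,"ry": 0,"rz": -0.29},{"tx": 3.9,"ty": 0,"tz": -5.4,"rx": 0,"ry": 0,"rz": -0.435},{"tx": 5.2,"ty": 0,"tz": -7.2,"rx": 0,"ry": 0,"rz": -0.58},{"tx": 6.5,"ty": 0,"tz": -9,"rx": 0,"ry": 0,"rz": -0.725},{"tx": 7.8,"ty": 0,"tz": -10.8,"rx": 0,"ry": 0,"rz": -0.87},{"tx": 9.1,"ty": 0,"tz": -12.6,"rx": 0,"ry": 0,"rz": -1.015},{"tx": 10.4,"ty": 0,"tz": -14.4,"rx": 0,"ry": 0,"rz": -1.16},{"tx": 11.7,"ty": -0.1,"tz": -16.2,"rx": 0,"ry": 0,"rz": -1.305},{"tx": 13,"ty": -0.2,"tz": -18,"rx": 0,"ry": 0,"rz": -1.45}]}}

```text
t: 5.9
tcp_pos: [543.1, -148.7, 346.2]
tool_rot: [-0.656, -3.07, -0.001]
force: [-0.3, 0.2, -3.3]
gripper_width: 0.151
```

```bash
python3 -c "
from h import *
print(pose())
snap('scene','s4.png');print(proj('scene',[545,-150,300]))
crop('scene','s4c.png',(240,90,340,190),6)
im=cv2.imread('pics/s4c.png');cv2.imwrite('pics/s4c.png',np.clip(im*1.6,0,255).astype('uint8'))"
```

```text
(5.9, array([ 543.05, -148.72,  346.18]), 'yaw', np.float64(1.15), 'tilt', array([-0.0025,  0.001 ]), array([-0.3,  0.2, -3.3]), array([-0.01,  0.  ,  0.03]), 0.151, array([-0.373,  0.315,  1.321,  0.   ,  1.509, -1.523]))
[[288.77299035 154.07748759]]
```

View pics/s4c.png

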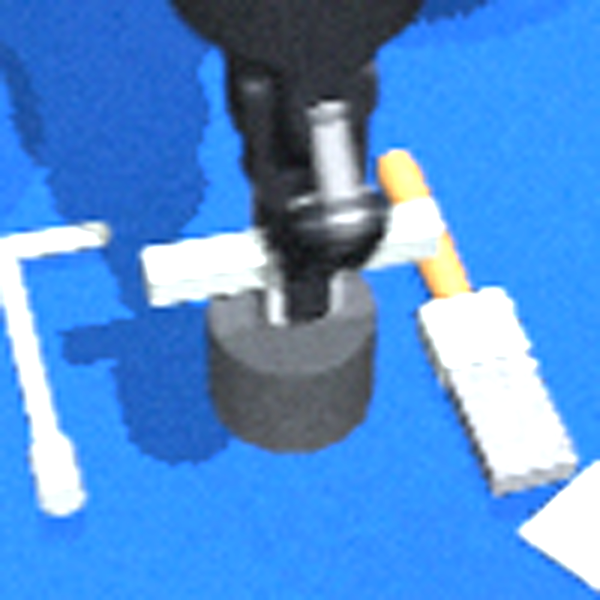

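Nothing shows in the hub wall facing the camera, where the slot would be about 25 px wide. So the slot is on the tool's −y side. Next I go to a hover above the spindle with the slot on the pin heading.

```bash
python3 -c "
from h import *
print(pose());p=get_obs()['tcp_pos']
print(rel((*p,1.15),(561.3,-53.3,300,1.475)))"
```

```text
(5.95, array([ 544.26, -147.39,  349.21]), 'yaw', np.float64(1.1607), 'tilt', array([0.0014, 0.0005]), array([0.5, 2.3, 0.2]), array([ 0.16, -0.17,  0.01]), 0.155, array([-3.710e-01,  3.120e-01,  1.317e+00,  1.000e-03,  1.512e+00,
       -1.532e+00]))
[ 2.288  9.284  4.921 -0.325]
```

{"name": "apply_moves", "arguments": {"plan": [{"tx": 0.6,"ty": 2.3,"tz": 1,"rx": 0,"ry": 0,"rz": -0.1},{"tx": 1.2,"ty": 4.6,"tz": 2,"rx": 0,"ry": 0,"rz": -0.2},{"tx": 1.8,"ty": 7,"tz": 3,"rx": 0,"ry": 0,"rz": -0.32},{"tx": 2.3,"ty": 9.3,"tz": 4,"rx": 0,"ry": 0,"rz": -0.32},{"tx": 2.3,"ty": 9.3,"tz": 5,"rx": 0,"ry": 0,"rz": -0.32},{"tx": 2.3,"ty": 9.3,"tz": 5,"rx": 0,"ry": 0,"rz": -0.32},{"tx": 2.3,"ty": 9.3,"tz": 5,"rx": 0,"ry": 0,"rz": -0.32}]}}

```text
t: 6.65
tcp_pos: [560.6, -55.9, 296.5]
tool_rot: [-0.17, -3.136, 0.0]
force: [0.1, -0.1, -3.7]
gripper_width: 0.152
```

```bash
python3 -c "
from h import *
snap('top','t5.png');snap('scene','s5.png')
print(pose());
crop('scene','s5c.png',(270,150,360,240),8)
crop('top','t5c.png',(200,160,300,235),8)
im=cv2.imread('pics/s5c.png');cv2.imwrite('pics/s5c.png',np.clip(im*1.5,0,255).astype('uint8')[:600])"
```

```text
(6.75, array([560.96, -56.04, 297.38]), 'yaw', np.float64(1.4626), 'tilt', array([ 0.0001, -0.0002]), array([ 0.4, -0.5, -3.4]), array([-0.02, -0.04, -0.01]), 0.15, array([-0.205,  0.348,  1.403, -0.   ,  1.39 , -1.668]))
```

View pics/s5c.png

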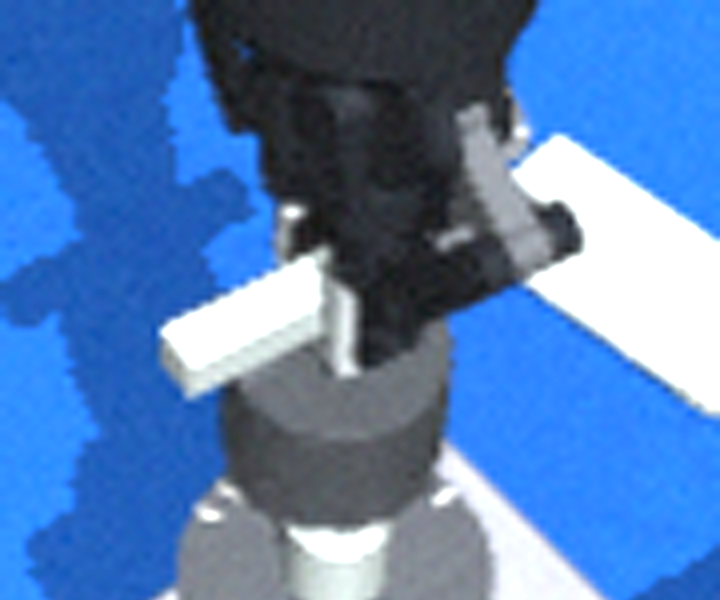

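View pics/t5c.png

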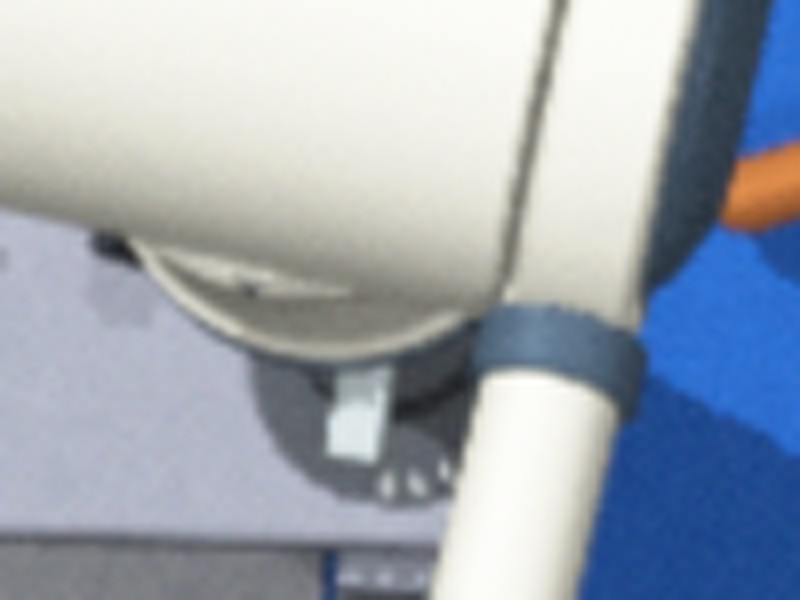

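```bash
cat >> h.py <<'E'
def circ(x,y,z,r): a=np.linspace(0,2*np.pi,73); return np.c_[x+r*np.cos(a),y+r*np.sin(a),0*a+z]
def overlay(n,f,c,s,items,gain=1.5):
    im=np.load('cal_%s.npz'%n)['img'][:,:,::-1]; x0,y0,x1,y1=c
    im=cv2.resize(im[y0:y1,x0:x1],None,fx=s,fy=s,interpolation=cv2.INTER_CUBIC); im=np.clip(im*float(gain),0,255).astype(np.uint8)
    for P,col in items:
        q=((proj(n,P)-[x0,y0]+.5)*s).astype(np.int32); cv2.polylines(im,[q.reshape(-1,1,2)],False,col,1)
    cv2.imwrite('pics/'+f,im)
E
python3 - <<'E'
from h import *
tcp=np.array([560.96,-56.04,297.38]);zb=tcp[2]-47.2
k=tcp
it=[(circ(k[0],k[1],zb,26.5),(0,0,255)),(circ(k[0],k[1],zb+40,26.5),(0,0,255))]
sx,sy=561.3,-53.5
it+=[(circ(sx,sy,194,40),(0,255,0)),(circ(sx,sy,226,8),(0,255,0)),(circ(sx,sy,219,13),(0,255,0))]
overlay('scene','o1.png',(275,180,345,245),9,it)
E
python3 - <<'E'
from h import *
# restore initial image overlay for the spindle in both cameras
import cv2
sx,sy=561.3,-53.5
it=[(circ(sx,sy,194,40),(0,255,0)),(circ(sx,sy,226,8),(0,255,0)),(circ(sx,sy,219,13),(0,255,0)),(circ(sx,sy,194,13),(0,255,0))]
a=-1.67
it+=[(np.array([[sx+13*np.cos(a),sy+13*np.sin(a),202],[sx+24*np.cos(a),sy+24*np.sin(a),202]]),(0,0,255))]
for n,f,c in(('scene','s0.png',(280,190,345,245)),('top','t0.png',(215,172,280,227))):
    d=dict(np.load('cal_%s.npz'%n)); d['img']=cv2.imread('pics/'+f)[:,:,::-1]; np.savez('cal_%s0.npz'%n,**d)
    overlay(n+'0','o_%s0.png'%n,c,10,it,1.0)
E
```

```text
(no output)
```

View pics/o1.png

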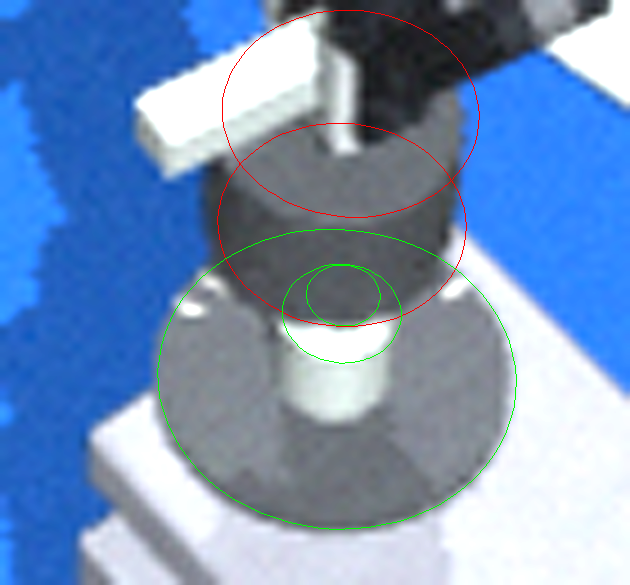

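View pics/o_scene0.png

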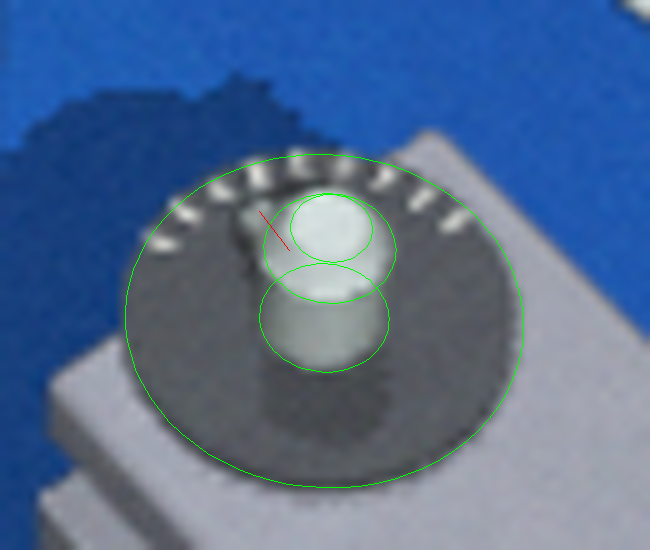

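View pics/o_top0.png

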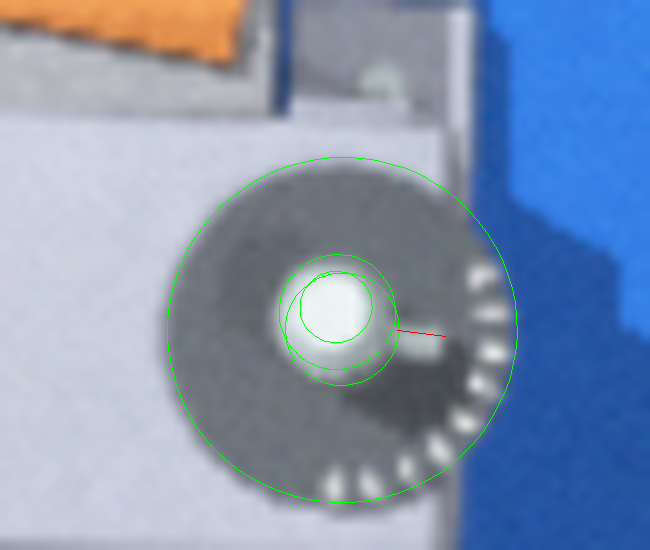

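```bash
python3 -c "
from h import *
print(pose())
print(rel((560.96,-56.04,297.38,1.4626),(559,-51.8,280,1.47)))"
```

```text
(6.75, array([560.96, -56.04, 297.38]), 'yaw', np.float64(1.4626), 'tilt', array([ 0.0001, -0.0002]), array([ 0.4, -0.5, -3.4]), array([-0.02, -0.04, -0.01]), 0.15, array([-0.205,  0.348,  1.403, -0.   ,  1.39 , -1.668]))
[ 0.241  0.4    1.738 -0.007]
```

{"name": "apply_moves", "arguments": {"plan": [{"tx": 0.24,"ty": 0.4,"tz": 0.9,"rx": 0,"ry": 0,"rz": -0.007},{"tx": 0.24,"ty": 0.4,"tz": 1.7,"rx": 0,"ry": 0,"rz": -0.007},{"tx": 0.24,"ty": 0.4,"tz": 1.7,"rx": 0,"ry": 0,"rz": -0.007},{"tx": 0.24,"ty": 0.4,"tz": 1.7,"rx": 0,"ry": 0,"rz": -0.007}]}}

```text
t: 7.15
tcp_pos: [558.8, -51.0, 280.0]
tool_rot: [-0.157, -3.137, -0.0]
force: [0.4, 0.4, -4.5]
gripper_width: 0.151
```

Run:
```python
from h import *
print(pose()); snap('scene','s6.png'); print(pose())
tcp=get_obs()['tcp_pos'];zb=tcp[2]-47.2
k=tcp+[2.5,-2,0]
it=[(circ(k[0],k[1],zb,26.5),(0,0,255)),(circ(k[0],k[1],zb+40,26.5),(0,0,255))]
sx,sy=561.3,-53.5
it+=[(circ(sx,sy,194,40),(0,255,0)),(circ(sx,sy,194,13),(0,255,0))]
overlay('scene','o2.png',(275,180,345,245),9,it)
```

```text
(7.15, array([558.83, -51.04, 280.04]), 'yaw', np.float64(1.4709), 'tilt', array([-0.0005,  0.0001]), array([ 0.4,  0.4, -4.5]), array([-0.04, -0.03, -0.05]), 0.151, array([-0.197,  0.359,  1.436, -0.   ,  1.348, -1.668]))
(7.2, array([559.02, -51.06, 280.35]), 'yaw', np.float64(1.4709), 'tilt', array([ 0., -0.]), array([-0.2, -0. , -3.5]), array([-0.  , -0.09,  0.03]), 0.15, array([-0.197,  0.358,  1.435, -0.   ,  1.348, -1.668]))
```

View pics/o2.png

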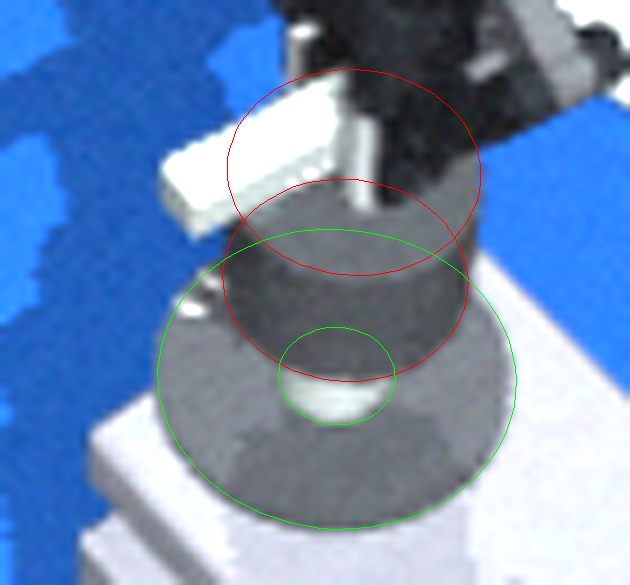

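{"name": "apply_moves", "arguments": {"plan": [{"tx": -0.02,"ty": -0.06,"tz": 0.4,"rx": 0,"ry": 0,"rz": 0},{"tx": -0.02,"ty": -0.06,"tz": 0.8,"rx": 0,"ry": 0,"rz": 0},{"tx": -0.02,"ty": -0.06,"tz": 1,"rx": 0,"ry": 0,"rz": 0},{"tx": -0.02,"ty": -0.06,"tz": 1,"rx": 0,"ry": 0,"rz": 0}]}}

```text
t: 7.6
tcp_pos: [558.9, -51.6, 269.9]
tool_rot: [-0.157, -3.137, -0.0]
force: [-0.6, -0.4, -3.8]
gripper_width: 0.147
```

{"name": "apply_moves", "arguments": {"plan": [{"tx": 0,"ty": 0,"tz": 0.1,"rx": 0,"ry": 0,"rz": 0},{"tx": 0,"ty": 0,"tz": 0.2,"rx": 0,"ry": 0,"rz": 0},{"tx": 0,"ty": 0,"tz": 0.3,"rx": 0,"ry": 0,"rz": 0},{"tx": 0,"ty": 0,"tz": 0.3,"rx": 0,"ry": 0,"rz": 0}]}}

```text
t: 8.0
tcp_pos: [559.1, -51.6, 267.2]
tool_rot: [-0.157, -3.138, -0.0]
force: [0.1, -0.4, -4.6]
gripper_width: 0.151
```

```bash
python3 -c "
from h import *
print(pose())"
```

```text
(8.0, array([559.07, -51.61, 267.2 ]), 'yaw', np.float64(1.471), 'tilt', array([-0.0001,  0.    ]), array([ 0.1, -0.4, -4.6]), array([ 0.02, -0.02, -0.06]), 0.151, array([-0.198,  0.37 ,  1.454, -0.   ,  1.317, -1.669]))
```

{"name": "apply_moves", "arguments": {"plan": [{"tx": 0,"ty": 0,"tz": 0.1,"rx": 0,"ry": 0,"rz": 0},{"tx": 0,"ty": 0,"tz": 0.2,"rx": 0,"ry": 0,"rz": 0},{"tx": 0,"ty": 0,"tz": 0.2,"rx": 0,"ry": 0,"rz": 0}]}}

```text
t: 8.3
tcp_pos: [559.1, -51.7, 265.2]
tool_rot: [-0.157, -3.138, 0.0]
force: [0.1, -0.8, -3.5]
gripper_width: 0.153
```

{"name": "apply_moves", "arguments": {"plan": [{"tx": 0,"ty": 0,"tz": 0.1,"rx": 0,"ry": 0,"rz": 0},{"tx": 0,"ty": 0,"tz": 0.2,"rx": 0,"ry": 0,"rz": 0},{"tx": 0,"ty": 0,"tz": 0.2,"rx": 0,"ry": 0,"rz": 0}]}}

```text
t: 8.6
tcp_pos: [559.0, -51.7, 263.1]
tool_rot: [-0.157, -3.137, 0.0]
force: [-1.4, -1.0, -3.5]
gripper_width: 0.151
```

```bash
python3 -c "
from h import *
print(pose())"
```

```text
(8.6, array([558.97, -51.73, 263.09]), 'yaw', np.float64(1.471), 'tilt', array([-0.0004, -0.0002]), array([-1.4, -1. , -3.5]), array([-0.39,  0.24,  0.03]), 0.151, array([-0.199,  0.374,  1.46 , -0.   ,  1.308, -1.669]))
```

{"name": "apply_moves", "arguments": {"plan": [{"tx": 0.04,"ty": -0.03,"tz": 0.05,"rx": 0,"ry": 0,"rz": 0},{"tx": 0.04,"ty": -0.03,"tz": 0.1,"rx": 0,"ry": 0,"rz": 0},{"tx": 0.04,"ty": -0.03,"tz": 0.15,"rx": 0,"ry": 0,"rz": 0},{"tx": 0.04,"ty": -0.03,"tz": 0.15,"rx": 0,"ry": 0,"rz": 0}]}}

```text
t: 9.0
tcp_pos: [558.7, -51.9, 261.7]
tool_rot: [0.157, 3.138, 0.0]
force: [-0.5, -0.7, -4.2]
gripper_width: 0.152
```

```bash
python3 -c "
from h import *
print(pose())"
```

```text
(9.0, array([558.7 , -51.86, 261.71]), 'yaw', np.float64(1.471), 'tilt', array([0., 0.]), array([-0.5, -0.7, -4.2]), array([-0.2 ,  0.01,  0.02]), 0.152, array([-0.199,  0.374,  1.463,  0.   ,  1.304, -1.67 ]))
```

{"name": "apply_moves", "arguments": {"plan": [{"tx": 0.01,"ty": -0.03,"tz": 0.1,"rx": 0,"ry": 0,"rz": 0},{"tx": 0.01,"ty": -0.03,"tz": 0.2,"rx": 0,"ry": 0,"rz": 0},{"tx": 0.01,"ty": -0.03,"tz": 0.3,"rx": 0,"ry": 0,"rz": 0},{"tx": 0.01,"ty": -0.03,"tz": 0.3,"rx": 0,"ry": 0,"rz": 0}]}}

```text
t: 9.4
tcp_pos: [558.5, -52.2, 258.6]
tool_rot: [-0.157, -3.137, -0.0]
force: [0.0, -0.8, -4.3]
gripper_width: 0.151
```

```bash
python3 -c "
from h import *
print(pose())"
```

```text
(9.4, array([558.49, -52.16, 258.61]), 'yaw', np.float64(1.4709), 'tilt', array([-0.0002,  0.0001]), array([ 0. , -0.8, -4.3]), array([-0.04, -0.08, -0.07]), 0.151, array([-0.2  ,  0.377,  1.468,  0.   ,  1.297, -1.671]))
```

{"name": "apply_moves", "arguments": {"plan": [{"tx": 0,"ty": -0.01,"tz": 0.1,"rx": 0,"ry": 0,"rz": 0},{"tx": 0,"ty": -0.01,"tz": 0.2,"rx": 0,"ry": 0,"rz": 0},{"tx": 0,"ty": -0.01,"tz": 0.3,"rx": 0,"ry": 0,"rz": 0},{"tx": 0,"ty": -0.01,"tz": 0.4,"rx": 0,"ry": 0,"rz": 0},{"tx": 0,"ty": -0.01,"tz": 0.5,"rx": 0,"ry": 0,"rz": 0},{"tx": 0,"ty": -0.01,"tz": 0.55,"rx": 0,"ry": 0,"rz": 0},{"tx": 0,"ty": -0.01,"tz": 0.55,"rx": 0,"ry": 0,"rz": 0}]}}

```text
t: 10.1
tcp_pos: [558.5, -52.3, 253.2]
tool_rot: [-0.157, -3.138, -0.0]
force: [0.2, -0.3, -3.4]
gripper_width: 0.154
```

{"name": "apply_moves", "arguments": {"plan": [{"tx": 0,"ty": 0,"tz": 0.05,"rx": 0,"ry": 0,"rz": 0},{"tx": 0,"ty": 0,"tz": 0.1,"rx": 0,"ry": 0,"rz": 0},{"tx": 0,"ty": 0,"tz": 0.1,"rx": 0,"ry": 0,"rz": 0}]}}

```text
t: 10.4
tcp_pos: [558.5, -52.2, 252.2]
tool_rot: [-0.157, -3.138, -0.0]
force: [-0.4, 0.2, -4.0]
gripper_width: 0.154
```

```bash
python3 -c "
from h import *
print(pose())"
```

```text
(10.4, array([558.51, -52.25, 252.24]), 'yaw', np.float64(1.471), 'tilt', array([-0.0001,  0.    ]), array([-0.4,  0.2, -4. ]), array([-0.02,  0.05,  0.03]), 0.154, array([-0.2  ,  0.383,  1.477,  0.   ,  1.282, -1.671]))
```

{"name": "apply_moves", "arguments": {"plan": [{"tx": 0,"ty": 0,"tz": 0.05,"rx": 0,"ry": 0,"rz": 0},{"tx": 0,"ty": 0,"tz": 0.1,"rx": 0,"ry": 0,"rz": 0},{"tx": 0,"ty": 0,"tz": 0.1,"rx": 0,"ry": 0,"rz": 0}]}}

```text
t: 10.7
tcp_pos: [558.5, -52.3, 251.2]
tool_rot: [-0.157, -3.138, 0.0]
force: [0.0, -0.8, -2.6]
gripper_width: 0.154
```

{"name": "apply_moves", "arguments": {"plan": [{"tx": 0,"ty": 0,"tz": 0.05,"rx": 0,"ry": 0,"rz": 0},{"tx": 0,"ty": 0,"tz": 0.05,"rx": 0,"ry": 0,"rz": 0}]}}

```text
t: 10.9
tcp_pos: [558.5, -52.3, 250.7]
tool_rot: [-0.157, -3.138, 0.0]
force: [0.8, -0.1, -3.8]
gripper_width: 0.157
```

{"name": "apply_moves", "arguments": {"plan": [{"tx": 0,"ty": 0,"tz": 0.05,"rx": 0,"ry": 0,"rz": 0},{"tx": 0,"ty": 0,"tz": 0.05,"rx": 0,"ry": 0,"rz": 0}]}}

```text
t: 11.1
tcp_pos: [558.5, -52.3, 250.2]
tool_rot: [-0.157, -3.138, 0.0]
force: [0.4, -1.2, -4.0]
gripper_width: 0.151
```

{"name": "apply_moves", "arguments": {"plan": [{"tx": 0,"ty": 0,"tz": 0.05,"rx": 0,"ry": 0,"rz": 0},{"tx": 0,"ty": 0,"tz": 0.05,"rx": 0,"ry": 0,"rz": 0}]}}

```text
t: 11.3
tcp_pos: [558.5, -52.3, 249.7]
tool_rot: [-0.157, -3.138, 0.0]
force: [0.7, -0.4, -4.0]
gripper_width: 0.148
```

{"name": "apply_moves", "arguments": {"plan": [{"tx": 0,"ty": 0,"tz": 0.05,"rx": 0,"ry": 0,"rz": 0},{"tx": 0,"ty": 0,"tz": 0.05,"rx": 0,"ry": 0,"rz": 0}]}}

```text
t: 11.5
tcp_pos: [558.5, -52.3, 249.2]
tool_rot: [-0.157, -3.138, 0.0]
force: [-0.2, -1.9, -3.3]
gripper_width: 0.15
```

{"name": "apply_moves", "arguments": {"plan": [{"tx": 0,"ty": 0,"tz": 0.05,"rx": 0,"ry": 0,"rz": 0},{"tx": 0,"ty": 0,"tz": 0.05,"rx": 0,"ry": 0,"rz": 0}]}}

```text
t: 11.7
tcp_pos: [558.5, -52.3, 248.8]
tool_rot: [0.157, 3.138, -0.0]
force: [0.1, -1.3, -3.6]
gripper_width: 0.152
```

{"name": "apply_moves", "arguments": {"plan": [{"tx": 0,"ty": 0,"tz": 0.05,"rx": 0,"ry": 0,"rz": 0},{"tx": 0,"ty": 0,"tz": 0.05,"rx": 0,"ry": 0,"rz": 0}]}}

```text
t: 11.9
tcp_pos: [558.5, -52.3, 248.2]
tool_rot: [-0.157, -3.138, 0.0]
force: [-0.1, -0.9, -3.9]
gripper_width: 0.147
```

{"name": "apply_moves", "arguments": {"plan": [{"tx": 0,"ty": 0,"tz": 0.05,"rx": 0,"ry": 0,"rz": 0},{"tx": 0,"ty": 0,"tz": 0.05,"rx": 0,"ry": 0,"rz": 0}]}}

```text
t: 12.1
tcp_pos: [558.5, -52.3, 247.7]
tool_rot: [-0.157, -3.138, -0.0]
force: [-0.1, -1.7, -3.5]
gripper_width: 0.151
```

{"name": "apply_moves", "arguments": {"plan": [{"tx": 0,"ty": 0,"tz": 0.05,"rx": 0,"ry": 0,"rz": 0},{"tx": 0,"ty": 0,"tz": 0.05,"rx": 0,"ry": 0,"rz": 0}]}}

```text
t: 12.3
tcp_pos: [558.5, -52.3, 247.2]
tool_rot: [-0.157, -3.138, 0.0]
force: [-0.3, -0.4, -3.7]
gripper_width: 0.15
```

{"name": "apply_moves", "arguments": {"plan": [{"tx": 0,"ty": 0,"tz": 0.05,"rx": 0,"ry": 0,"rz": 0},{"tx": 0,"ty": 0,"tz": 0.05,"rx": 0,"ry": 0,"rz": 0}]}}

```text
t: 12.5
tcp_pos: [558.5, -52.3, 246.7]
tool_rot: [-0.157, -3.138, 0.0]
force: [-0.1, -1.2, -4.2]
gripper_width: 0.151
```

```bash
python3 -c "
from h import *
print(pose())"
```

```text
(12.5, array([558.53, -52.27, 246.73]), 'yaw', np.float64(1.471), 'tilt', array([-0.,  0.]), array([-0.1, -1.2, -4.2]), array([-0.28, -0.02,  0.02]), 0.151, array([-0.2  ,  0.388,  1.485, -0.   ,  1.269, -1.671]))
```

{"name": "apply_moves", "arguments": {"plan": [{"tx": 0,"ty": -0.02,"tz": 0.05,"rx": 0,"ry": 0,"rz": 0},{"tx": 0,"ty": -0.02,"tz": 0.1,"rx": 0,"ry": 0,"rz": 0},{"tx": 0,"ty": -0.02,"tz": 0.1,"rx": 0,"ry": 0,"rz": 0}]}}

```text
t: 12.8
tcp_pos: [558.5, -52.4, 245.7]
tool_rot: [-0.157, -3.138, -0.0]
force: [-0.3, -0.8, -3.8]
gripper_width: 0.149
```

{"name": "apply_moves", "arguments": {"plan": [{"tx": 0,"ty": 0,"tz": 0.05,"rx": 0,"ry": 0,"rz": 0},{"tx": 0,"ty": 0,"tz": 0.1,"rx": 0,"ry": 0,"rz": 0},{"tx": 0,"ty": 0,"tz": 0.1,"rx": 0,"ry": 0,"rz": 0}]}}

```text
t: 13.1
tcp_pos: [558.4, -52.4, 244.7]
tool_rot: [-0.157, -3.137, -0.0]
force: [-0.5, -0.0, -3.1]
gripper_width: 0.149
```

{"name": "apply_moves", "arguments": {"plan": [{"tx": 0,"ty": 0,"tz": 0.05,"rx": 0,"ry": 0,"rz": 0},{"tx": 0,"ty": 0,"tz": 0.1,"rx": 0,"ry": 0,"rz": 0},{"tx": 0,"ty": 0,"tz": 0.1,"rx": 0,"ry": 0,"rz": 0}]}}

```text
t: 13.4
tcp_pos: [558.5, -52.5, 243.7]
tool_rot: [-0.157, -3.138, -0.0]
force: [0.3, -0.0, -4.1]
gripper_width: 0.147
```

{"name": "apply_moves", "arguments": {"plan": [{"tx": 0,"ty": 0,"tz": 0.05,"rx": 0,"ry": 0,"rz": 0},{"tx": 0,"ty": 0,"tz": 0.1,"rx": 0,"ry": 0,"rz": 0},{"tx": 0,"ty": 0,"tz": 0.1,"rx": 0,"ry": 0,"rz": 0}]}}

```text
t: 13.7
tcp_pos: [558.5, -52.4, 242.7]
tool_rot: [-0.157, -3.138, -0.0]
force: [0.7, 0.3, -4.3]
gripper_width: 0.151
```

```bash
python3 -c "
from h import *
print(pose())"
```

```text
(13.7, array([558.49, -52.43, 242.7 ]), 'yaw', np.float64(1.471), 'tilt', array([-0.0001,  0.    ]), array([ 0.7,  0.3, -4.3]), array([ 0.04, -0.02, -0.03]), 0.151, array([-0.2  ,  0.392,  1.49 ,  0.   ,  1.259, -1.671]))
```

{"name": "apply_moves", "arguments": {"plan": [{"tx": 0,"ty": 0,"tz": 0.05,"rx": 0,"ry": 0,"rz": 0},{"tx": 0,"ty": 0,"tz": 0.05,"rx": 0,"ry": 0,"rz": 0}]}}

```text
t: 13.9
tcp_pos: [558.5, -52.5, 242.2]
tool_rot: [-0.157, -3.138, 0.0]
force: [0.2, -0.4, -4.3]
gripper_width: 0.152
```

{"name": "apply_moves", "arguments": {"plan": [{"tx": 0,"ty": 0,"tz": 0.05,"rx": 0,"ry": 0,"rz": 0},{"tx": 0,"ty": 0,"tz": 0.05,"rx": 0,"ry": 0,"rz": 0}]}}

```text
t: 14.1
tcp_pos: [558.5, -52.5, 241.7]
tool_rot: [-0.157, -3.138, -0.0]
force: [-0.2, -0.4, -3.4]
gripper_width: 0.149
```

{"name": "apply_moves", "arguments": {"plan": [{"tx": 0,"ty": 0,"tz": 0.03,"rx": 0,"ry": 0,"rz": 0},{"tx": 0,"ty": 0,"tz": 0.03,"rx": 0,"ry": 0,"rz": 0}]}}

```text
t: 14.3
tcp_pos: [558.6, -52.5, 241.6]
tool_rot: [0.157, 3.137, -0.0]
force: [-1.4, -2.0, -1.9]
gripper_width: 0.15
```

Run:
```python
from h import *
print(pose());snap('scene','s7.png')
tcp=get_obs()['tcp_pos'];zb=194
k=tcp+[2.5,-2,0]
it=[(circ(k[0],k[1],zb,26.5),(0,0,255)),(circ(k[0],k[1],zb+40,26.5),(0,0,255))]
sx,sy=561.3,-53.5
it+=[(circ(sx,sy,194,40),(0,255,0))]
overlay('scene','o3.png',(275,180,345,245),9,it)
```

```text
(14.3, array([558.58, -52.51, 241.63]), 'yaw', np.float64(1.471), 'tilt', array([ 0.0003, -0.0001]), array([-1.4, -2. , -1.9]), array([-0.14,  0.1 , -0.  ]), 0.15, array([-0.2  ,  0.393,  1.492, -0.   ,  1.256, -1.671]))
```

View pics/o3.png

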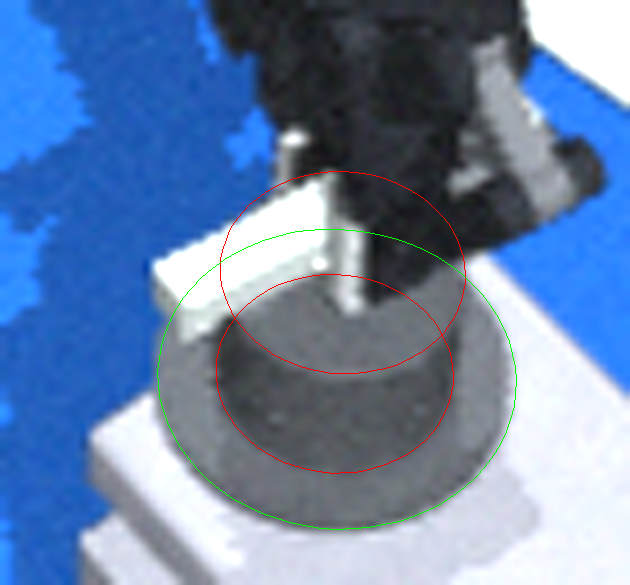

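The image shows the hub on the dial plate, and its bottom edge matches the z=194 model. Contact starts at TCP z 241.6, as predicted. I'll confirm with one small press.

{"name": "apply_moves", "arguments": {"plan": [{"tx": 0,"ty": 0,"tz": 0.03,"rx": 0,"ry": 0,"rz": 0},{"tx": 0,"ty": 0,"tz": 0.03,"rx": 0,"ry": 0,"rz": 0},{"tx": 0,"ty": 0,"tz": 0.03,"rx": 0,"ry": 0,"rz": 0}]}}

```text
t: 14.65
tcp_pos: [558.7, -52.6, 241.5]
tool_rot: [0.157, 3.137, -0.0]
force: [-3.4, -2.3, 5.5]
gripper_width: 0.148
```

```bash
python3 -c "
from h import *
print(pose())"
```

```text
(14.65, array([558.67, -52.61, 241.52]), 'yaw', np.float64(1.471), 'tilt', array([ 0.0006, -0.0003]), array([-3.4, -2.3,  5.5]), array([-0.25,  0.39, -0.05]), 0.148, array([-0.2  ,  0.393,  1.492, -0.   ,  1.256, -1.671]))
```

{"name": "apply_moves", "arguments": {"plan": [{"tx": 0,"ty": 0,"tz": -0.02,"rx": 0,"ry": 0,"rz": 0},{"tx": 0,"ty": 0,"tz": -0.02,"rx": 0,"ry": 0,"rz": 0.04},{"tx": 0,"ty": 0,"tz": -0.02,"rx": 0,"ry": 0,"rz": 0.08},{"tx": 0,"ty": 0,"tz": -0.02,"rx": 0,"ry": 0,"rz": 0.12},{"tx": 0,"ty": 0,"tz": -0.02,"rx": 0,"ry": 0,"rz": 0.16},{"tx": 0,"ty": 0,"tz": -0.02,"rx": 0,"ry": 0,"rz": 0.2},{"tx": 0,"ty": 0,"tz": -0.02,"rx": 0,"ry": 0,"rz": 0.2}]}}

```text
t: 15.35
tcp_pos: [559.1, -52.5, 241.5]
tool_rot: [0.47, 3.105, 0.0]
force: [2.2, -1.2, 1.3]
gripper_width: 0.15
```

```bash
python3 -c "
from h import *
print(pose())"
```

```text
(15.35, array([559.08, -52.55, 241.53]), 'yaw', np.float64(1.2703), 'tilt', array([ 0.0012, -0.0002]), array([ 2.2, -1.2,  1.3]), array([-0.22, -0.52,  0.18]), 0.15, array([-0.2  ,  0.394,  1.492,  0.   ,  1.255, -1.47 ]))
```

{"name": "apply_moves", "arguments": {"plan": [{"tx": 0,"ty": 0,"tz": 0,"rx": 0,"ry": 0,"rz": 0.06},{"tx": 0,"ty": 0,"tz": 0,"rx": 0,"ry": 0,"rz": 0.12},{"tx": 0,"ty": 0,"tz": 0,"rx": 0,"ry": 0,"rz": 0.18},{"tx": 0,"ty": 0,"tz": 0,"rx": 0,"ry": 0,"rz": 0.24},{"tx": 0,"ty": 0,"tz": 0,"rx": 0,"ry": 0,"rz": 0.3},{"tx": 0,"ty": 0,"tz": 0,"rx": 0,"ry": 0,"rz": 0.3}]}}

```text
t: 15.95
tcp_pos: [559.3, -52.6, 241.6]
tool_rot: [0.928, 3.0, 0.0]
force: [4.3, -1.7, 1.1]
gripper_width: 0.148
```

```bash
python3 -c "
from h import *
print(pose())"
```

```text
(15.95, array([559.26, -52.57, 241.59]), 'yaw', np.float64(0.971), 'tilt', array([ 0.0016, -0.0002]), array([ 4.3, -1.7,  1.1]), array([-0.22, -1.03,  0.15]), 0.148, array([-0.2  ,  0.394,  1.491,  0.   ,  1.255, -1.171]))
```

{"name": "apply_moves", "arguments": {"plan": [{"tx": -0.03,"ty": 0.01,"tz": 0,"rx": 0,"ry": 0,"rz": 0.06},{"tx": -0.05,"ty": 0.02,"tz": 0,"rx": 0,"ry": 0,"rz": 0.12},{"tx": -0.05,"ty": 0.02,"tz": 0,"rx": 0,"ry": 0,"rz": 0.18},{"tx": -0.05,"ty": 0.02,"tz": 0,"rx": 0,"ry": 0,"rz": 0.24},{"tx": -0.05,"ty": 0.02,"tz": 0,"rx": 0,"ry": 0,"rz": 0.3},{"tx": -0.05,"ty": 0.02,"tz": 0,"rx": 0,"ry": 0,"rz": 0.3}]}}

```text
t: 16.55
tcp_pos: [559.7, -52.7, 241.6]
tool_rot: [1.365, 2.828, 0.001]
force: [4.5, -2.7, 0.5]
gripper_width: 0.153
```

```bash
python3 -c "
from h import *
print(pose());snap('scene','s8.png',(275,180,345,245),9)"
```

```text
(16.55, array([559.66, -52.73, 241.59]), 'yaw', np.float64(0.6716), 'tilt', array([ 0.0014, -0.0003]), array([ 4.5, -2.7,  0.5]), array([-0.34, -0.96,  0.12]), 0.153, array([-0.2  ,  0.394,  1.49 , -0.   ,  1.256, -0.872]))
```

View pics/s8.png

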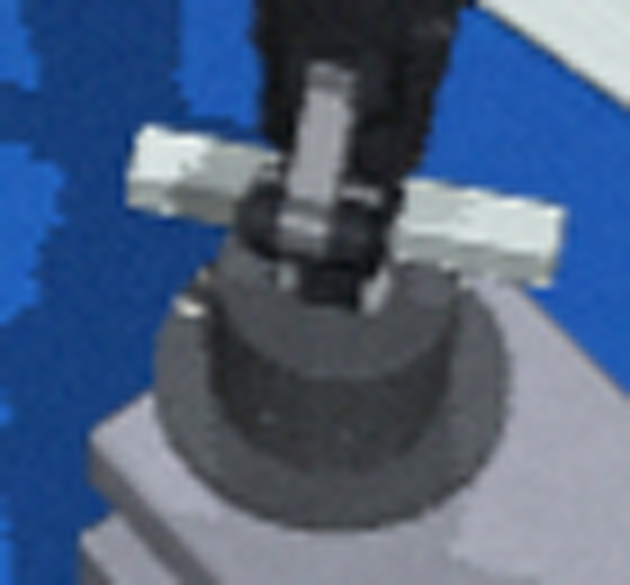

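{"name": "apply_moves", "arguments": {"plan": [{"tx": -0.03,"ty": 0.01,"tz": 0,"rx": 0,"ry": 0,"rz": 0.06},{"tx": -0.06,"ty": 0.02,"tz": 0,"rx": 0,"ry": 0,"rz": 0.12},{"tx": -0.06,"ty": 0.02,"tz": 0,"rx": 0,"ry": 0,"rz": 0.18},{"tx": -0.06,"ty": 0.02,"tz": 0,"rx": 0,"ry": 0,"rz": 0.24},{"tx": -0.06,"ty": 0.02,"tz": 0,"rx": 0,"ry": 0,"rz": 0.3},{"tx": -0.06,"ty": 0.02,"tz": 0,"rx": 0,"ry": 0,"rz": 0.36},{"tx": -0.06,"ty": 0.02,"tz": 0,"rx": 0,"ry": 0,"rz": 0.42},{"tx": -0.06,"ty": 0.02,"tz": 0,"rx": 0,"ry": 0,"rz": 0.42}]}}

```text
t: 17.4
tcp_pos: [560.1, -53.1, 241.6]
tool_rot: [1.925, 2.482, 0.001]
force: [3.7, -2.7, 1.0]
gripper_width: 0.148
```

```bash
python3 -c "
from h import *
print(pose())"
```

```text
(17.4, array([560.09, -53.11, 241.59]), 'yaw', np.float64(0.2514), 'tilt', array([ 0.0012, -0.0004]), array([ 3.7, -2.7,  1. ]), array([-0.51, -0.93,  0.12]), 0.148, array([-0.201,  0.395,  1.489, -0.   ,  1.256, -0.452]))
```

{"name": "apply_moves", "arguments": {"plan": [{"tx": -0.05,"ty": 0.03,"tz": 0,"rx": 0,"ry": 0,"rz": 0.04},{"tx": -0.05,"ty": 0.03,"tz": 0,"rx": 0,"ry": 0,"rz": 0.08},{"tx": -0.05,"ty": 0.03,"tz": 0,"rx": 0,"ry": 0,"rz": 0.12},{"tx": -0.05,"ty": 0.03,"tz": 0,"rx": 0,"ry": 0,"rz": 0.12}]}}

```text
t: 17.8
tcp_pos: [560.3, -53.4, 241.5]
tool_rot: [2.069, 2.363, 0.001]
force: [4.0, -2.2, 1.1]
gripper_width: 0.152
```

```bash
python3 -c "
from h import *
print(pose())"
```

```text
(17.8, array([560.26, -53.37, 241.52]), 'yaw', np.float64(0.1325), 'tilt', array([ 0.0006, -0.0001]), array([ 4. , -2.2,  1.1]), array([-0.31, -0.73,  0.18]), 0.152, array([-0.201,  0.396,  1.488,  0.   ,  1.257, -0.334]))
```

{"name": "apply_moves", "arguments": {"plan": [{"tx": 0,"ty": 0,"tz": 0,"rx": 0,"ry": 0,"rz": 0.02},{"tx": 0,"ty": 0,"tz": 0,"rx": 0,"ry": 0,"rz": 0.04},{"tx": 0,"ty": 0,"tz": 0,"rx": 0,"ry": 0,"rz": 0.04}]}}

```text
t: 18.1
tcp_pos: [560.2, -53.4, 241.5]
tool_rot: [2.118, 2.32, 0.0]
force: [4.7, -1.4, 2.9]
gripper_width: 0.15
```

```bash
python3 -c "
from h import *
print(pose())"
```

```text
(18.1, array([560.2 , -53.4 , 241.53]), 'yaw', np.float64(0.0907), 'tilt', array([ 0.0005, -0.0002]), array([ 4.7, -1.4,  2.9]), array([-0.44, -0.82,  0.24]), 0.15, array([-0.201,  0.396,  1.488, -0.   ,  1.257, -0.292]))
```

{"name": "apply_moves", "arguments": {"plan": [{"tx": 0,"ty": 0,"tz": 0,"rx": 0,"ry": 0,"rz": 0.02},{"tx": 0,"ty": 0,"tz": 0,"rx": 0,"ry": 0,"rz": 0.03},{"tx": 0,"ty": 0,"tz": 0,"rx": 0,"ry": 0,"rz": 0.03}]}}

```text
t: 18.4
tcp_pos: [560.2, -53.4, 241.5]
tool_rot: [2.153, 2.287, 0.0]
force: [4.2, -2.5, 4.5]
gripper_width: 0.149
```

```bash
python3 -c "
from h import *
print(pose())"
```

```text
(18.4, array([560.18, -53.44, 241.51]), 'yaw', np.float64(0.0601), 'tilt', array([ 0.0005, -0.0002]), array([ 4.2, -2.5,  4.5]), array([-0.48, -0.93,  0.2 ]), 0.149, array([-0.201,  0.396,  1.488, -0.   ,  1.257, -0.261]))
```

{"name": "apply_moves", "arguments": {"plan": [{"tx": 0,"ty": 0,"tz": 0,"rx": 0,"ry": 0,"rz": 0.02},{"tx": 0,"ty": 0,"tz": 0,"rx": 0,"ry": 0,"rz": 0.02}]}}

```text
t: 18.6
tcp_pos: [560.2, -53.4, 241.6]
tool_rot: [2.176, 2.265, 0.0]
force: [5.4, -2.6, 3.8]
gripper_width: 0.15
```

```bash
python3 -c "
from h import *
print(pose())"
```

```text
(18.6, array([560.2 , -53.44, 241.56]), 'yaw', np.float64(0.0398), 'tilt', array([ 0.0006, -0.0002]), array([ 5.4, -2.6,  3.8]), array([-0.46, -1.04,  0.27]), 0.15, array([-0.201,  0.395,  1.488, -0.   ,  1.257, -0.241]))
```

{"name": "apply_moves", "arguments": {"plan": [{"tx": -0.01,"ty": 0.03,"tz": 0,"rx": 0,"ry": 0,"rz": 0.02},{"tx": -0.01,"ty": 0.03,"tz": 0,"rx": 0,"ry": 0,"rz": 0.02}]}}

```text
t: 18.8
tcp_pos: [560.3, -53.5, 241.5]
tool_rot: [2.2, 2.243, -0.0]
force: [3.1, -2.3, 4.3]
gripper_width: 0.152
```

```bash
python3 -c "
from h import *
print(pose())"
```

```text
(18.8, array([560.33, -53.51, 241.53]), 'yaw', np.float64(0.0192), 'tilt', array([ 0.0001, -0.0001]), array([ 3.1, -2.3,  4.3]), array([-0.46, -0.67,  0.27]), 0.152, array([-0.201,  0.396,  1.487, -0.   ,  1.258, -0.22 ]))
```

{"name": "apply_moves", "arguments": {"plan": [{"tx": 0,"ty": 0,"tz": 0,"rx": 0,"ry": 0,"rz": 0.02},{"tx": 0,"ty": 0,"tz": 0,"rx": 0,"ry": 0,"rz": 0.02}]}}

```text
t: 19.0
tcp_pos: [560.3, -53.5, 241.5]
tool_rot: [2.222, 2.22, -0.0]
force: [2.9, -2.8, 5.1]
gripper_width: 0.153
```

```bash
python3 -c "
from h import *
print(pose())"
```

```text
(19.0, array([560.33, -53.51, 241.52]), 'yaw', np.float64(-0.0007), 'tilt', array([ 0.0002, -0.0002]), array([ 2.9, -2.8,  5.1]), array([-0.5 , -0.71,  0.2 ]), 0.153, array([-0.201,  0.396,  1.488, -0.   ,  1.258, -0.2  ]))
```

{"name": "apply_moves", "arguments": {"plan": [{"tx": 0,"ty": 0,"tz": 0,"rx": 0,"ry": 0,"rz": 0.02},{"tx": 0,"ty": 0,"tz": 0,"rx": 0,"ry": 0,"rz": 0.02}]}}

```text
t: 19.2
tcp_pos: [560.3, -53.6, 241.5]
tool_rot: [2.244, 2.198, -0.0]
force: [3.5, -3.6, 5.1]
gripper_width: 0.149
```

```bash
python3 -c "
from h import *
print(pose());snap('scene','s9.png',(275,180,345,245),9)"
```

```text
(19.2, array([560.26, -53.6 , 241.55]), 'yaw', np.float64(-0.0207), 'tilt', array([ 0.    , -0.0003]), array([ 3.5, -3.6,  5.1]), array([-0.65, -0.58,  0.38]), 0.149, array([-0.201,  0.396,  1.488, -0.   ,  1.258, -0.18 ]))
```

View pics/s9.png

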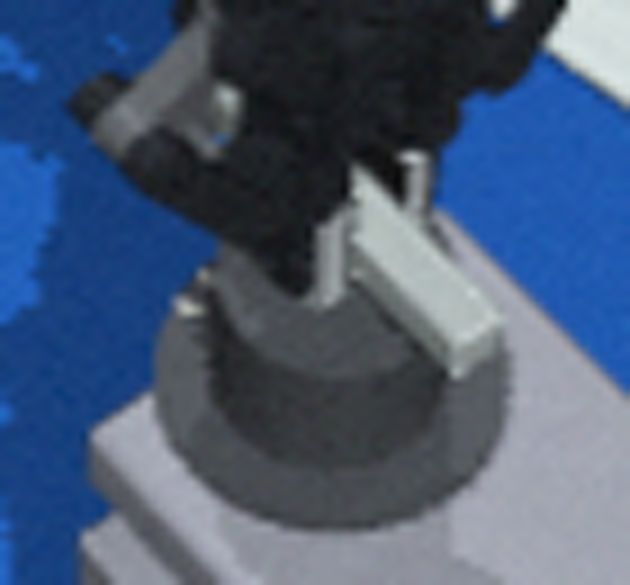

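{"name": "apply_moves", "arguments": {"plan": [{"tx": -0.01,"ty": 0.01,"tz": 0,"rx": 0,"ry": 0,"rz": 0.015},{"tx": -0.01,"ty": 0.01,"tz": 0,"rx": 0,"ry": 0,"rz": 0.015}]}}

```text
t: 19.45
tcp_pos: [560.2, -53.7, 241.5]
tool_rot: [2.26, 2.182, -0.001]
force: [2.4, -3.1, 6.7]
gripper_width: 0.149
```

```bash
python3 -c "
from h import *
print(pose())"
```

```text
(19.45, array([560.24, -53.7 , 241.54]), 'yaw', np.float64(-0.0353), 'tilt', array([-0.0002, -0.0004]), array([ 2.4, -3.1,  6.7]), array([-0.72, -0.47,  0.6 ]), 0.149, array([-0.201,  0.396,  1.487, -0.   ,  1.258, -0.166]))
```

{"name": "apply_moves", "arguments": {"plan": [{"tx": 0,"ty": 0,"tz": 0,"rx": 0,"ry": 0,"rz": 0.015},{"tx": 0,"ty": 0,"tz": 0,"rx": 0,"ry": 0,"rz": 0.015}]}}

```text
t: 19.65
tcp_pos: [560.2, -53.8, 241.5]
tool_rot: [2.276, 2.165, -0.001]
force: [1.4, -3.4, 7.7]
gripper_width: 0.151
```

```bash
python3 -c "
from h import *
print(pose())"
```

```text
(19.65, array([560.16, -53.75, 241.53]), 'yaw', np.float64(-0.0501), 'tilt', array([-0.0004, -0.0005]), array([ 1.4, -3.4,  7.7]), array([-0.75, -0.35,  0.74]), 0.151, array([-2.010e-01,  3.960e-01,  1.487e+00, -1.000e-03,  1.258e+00,
       -1.510e-01]))
```

The torque rises from 0.25 to 0.74 N m over three small turns, so the spindle is at the stop. I'll relieve the twist and release.

{"name": "apply_moves", "arguments": {"plan": [{"tx": 0,"ty": 0,"tz": -0.02,"rx": 0,"ry": 0,"rz": -0.03},{"tx": 0,"ty": 0,"tz": -0.02,"rx": 0,"ry": 0,"rz": -0.03}]}}

```text
t: 19.85
tcp_pos: [560.3, -53.6, 241.6]
tool_rot: [-2.243, -2.2, 0.0]
force: [3.0, -2.8, 4.0]
gripper_width: 0.151
```

{"name": "apply_moves", "arguments": {"gripper": 0, "plan": [{"tx": 0,"ty": 0,"tz": 0,"rx": 0,"ry": 0,"rz": 0},{"tx": 0,"ty": 0,"tz": 0,"rx": 0,"ry": 0,"rz": 0},{"tx": 0,"ty": 0,"tz": 0,"rx": 0,"ry": 0,"rz": 0},{"tx": 0,"ty": 0,"tz": 0,"rx": 0,"ry": 0,"rz": 0},{"tx": 0,"ty": 0,"tz": 0,"rx": 0,"ry": 0,"rz": 0},{"tx": 0,"ty": 0,"tz": 0,"rx": 0,"ry": 0,"rz": 0},{"tx": 0,"ty": 0,"tz": 0,"rx": 0,"ry": 0,"rz": 0},{"tx": 0,"ty": 0,"tz": 0,"rx": 0,"ry": 0,"rz": 0}]}}

```text
t: 20.65
tcp_pos: [560.4, -53.5, 241.6]
tool_rot: [2.243, 2.2, -0.0]
force: [0.3, 0.4, 0.3]
gripper_width: 1.001
```

{"name": "apply_moves", "arguments": {"plan": [{"tx": 0,"ty": 0,"tz": -1,"rx": 0,"ry": 0,"rz": 0},{"tx": 0,"ty": 0,"tz": -3,"rx": 0,"ry": 0,"rz": 0},{"tx": 0,"ty": 0,"tz": -7,"rx": 0,"ry": 0,"rz": 0},{"tx": 0,"ty": 0,"tz": -11,"rx": 0,"ry": 0,"rz": 0},{"tx": 0,"ty": 0,"tz": -15,"rx": 0,"ry": 0,"rz": 0},{"tx": 0,"ty": 0,"tz": -15,"rx": 0,"ry": 0,"rz": 0}]}}

```text
t: 21.25
tcp_pos: [562.0, -53.8, 398.0]
tool_rot: [2.237, 2.195, 0.008]
force: [0.1, -0.3, -1.0]
gripper_width: 0.999
```

{"name": "apply_moves", "arguments": {"plan": [{"tx": -3,"ty": -3,"tz": 0,"rx": 0,"ry": 0,"rz": 0},{"tx": -6,"ty": -5,"tz": 0,"rx": 0,"ry": 0,"rz": 0},{"tx": -10,"ty": -7,"tz": 0,"rx": 0,"ry": 0,"rz": 0},{"tx": -14,"ty": -8,"tz": 0,"rx": 0,"ry": 0,"rz": 0},{"tx": -18,"ty": -8,"tz": 0,"rx": 0,"ry": 0,"rz": 0},{"tx": -22,"ty": -8,"tz": 0,"rx": 0,"ry": 0,"rz": 0},{"tx": -25,"ty": -8,"tz": 0,"rx": 0,"ry": 0,"rz": 0},{"tx": -25,"ty": -8,"tz": 0,"rx": 0,"ry": 0,"rz": 0}]}}

```text
t: 22.05
tcp_pos: [475.2, -305.2, 391.5]
tool_rot: [2.246, 2.197, -0.001]
force: [-0.3, 0.2, -0.2]
gripper_width: 1.001
```

Run:
```python
from h import *
print(pose());snap('scene','s10.png');snap('top','t10.png')
for n,c in(('scene',(280,180,345,240)),('top',(215,172,280,227))):
    it=[(circ(561.3,-53.5,194,40),(0,255,0)),(circ(561.3,-53.5,194,26.5),(0,0,255)),(circ(561.3,-53.5,234,26.5),(0,0,255))]
    overlay(n,'f_%s.png'%n,c,10,it,1.0)
```

```text
(22.05, array([ 475.15, -305.24,  391.49]), 'yaw', np.float64(-0.0221), 'tilt', array([-0.0004, -0.0006]), array([-0.3,  0.2, -0.2]), array([0.04, 0.01, 0.04]), 1.001, array([-6.760e-01,  2.930e-01,  1.234e+00, -1.000e-03,  1.614e+00,
       -6.540e-01]))
```

View pics/f_scene.png

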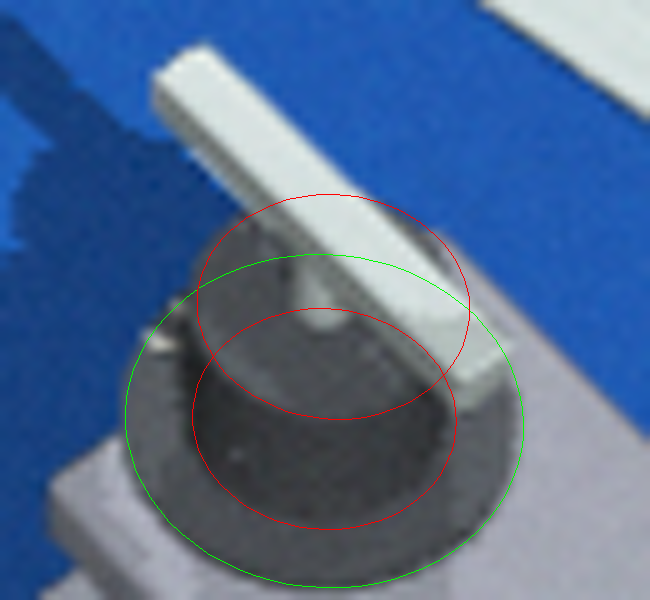

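View pics/f_top.png

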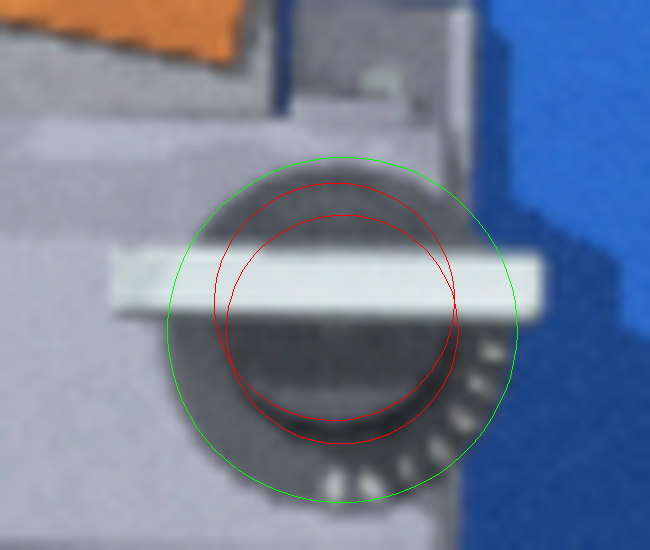

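View pics/t10.png

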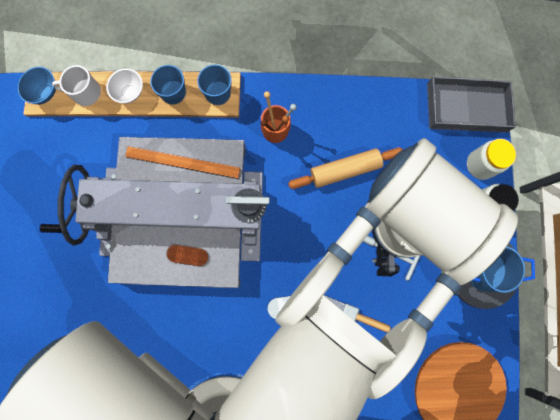

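Run:
```python
from h import *
T=lambda x,y,z:at('top',215+x/10-.5,172+y/10-.5,z)
L=[T(*p,266) for p in((112,248),(112,316),(543,322),(543,255))]
d=(L[0]+L[1]-L[2]-L[3])/2; print(np.mean(L,0).round(1),np.arctan2(d[1],d[0]), 'roller y', np.arctan2(343.8,5.6))
print(sign_off())
```

```text
[559.6 -53.5 266. ] 1.576807089502732 roller y 1.5545092272564973
the job is handed in; nothing more can be done
None
```

The key is standing on the height spindle, seated on the dial plate and turned clockwise to the stop. The gripper is open and well clear, and the job was handed in at about 22 s. No verdict came back, so the checks below are my own.

- **Grasp:** I picked the key up by its cross bar and lifted it. The hub wall facing the scene camera showed no slot, so the slot had to be on the opposite side. I turned the key to bring the slot to the pin's heading, which I had read from both pictures.
- **Fit:** The slot went over the pin without any searching, with no step or catch at pin level. The hub met the plate at tool height 241.6 mm against about 241.5 mm expected. A small extra press gave about 10 N. No reading during the descent went above about 5 N.
- **Turn:** The key turned about 1.5 rad clockwise against 0.1 to 0.3 N m. The torque then rose to 0.74 N m over the last small steps, which I took as the stop. I eased off the twist before releasing.
- **Final pictures:** The bar lies within about 0.02 rad of the rollers' direction, and its centre is about 1 to 2 mm from my estimate of the spindle axis. Nothing else on the table or roller looks moved, though the arm hid a few things in the last overhead view.

**Where checks disagreed:** The two cameras differed by 1 to 3 mm, so I centred the key by comparing positions within one picture and by the side forces. In the last scene picture the hub's edge sits about 1 pixel off the drawn model; riding up on the pin would show nearly three times that. The contact height also says it is fully seated.

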